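Seat the cup on the spice mill, pack its short foot and hold the packing tight

ROBOT

A 6-joint arm with a two-finger parallel gripper is mounted at the origin on the work surface. World frame = base frame: x ahead of the robot, y to its left, z up, the work surface at z = 0. Lengths are in m, angles in degrees, forces in N, time in s.
With the tool pointing down it reaches from about 0.35 to 0.875 m from the base axis. Payload 4.2 kg.
Tool frame: the origin (TCP) lies on the centre line of the jaws, within the pads' length; the fingertips stand tip_reach ahead of it and the grasp point (between the pads) is the TCP (tip_reach is the distance from the TCP to the fingertips, in m); z points along the fingers, y is the line along which they close (so a half turn about z gives the same grasp; the last joint's range is limited). The gripper opens to 87 mm and grips with 3 to 60 N. Pads are 19 mm wide; open, the fingers measure 117 mm over their backs; the gripper's body (75 mm by 190 mm) begins 51 mm behind the grasp point.
Start: joints at [14.817, 22.042, 0.453, 0, -68.411, -14.817], TCP at [0.625, 0, 0.208] pointing down, gripper open.
Joint ranges: [-179.83, 179.83], [-69.29, 118.12], [-61.27, 80.66], [-181.25, 117.63], [-171.15, -9.14], [-177.46, 177.46]. Speed limits (degrees/s): [159.86, 159.86, 180, 180, 180, 180].

INTERFACE

Orientations are given as a 3x3 rotation matrix whose columns are the frame's x, y, z axes.
In Python, from station import sense, capture, finish_job, tip_reach gives the robot as it stands.
- The arm moves only by the tool arm_command, never from a script. Its argument "deltas" is a list of rows, each a list of 7 numbers: the turn, a rotation vector about the tool's x, y, z in rad, then the shift along the tool's x, y, z in cm, then the closure, from -1 (fully open) to 1 (shut), so that 0 is half open. In form: [[rx, ry, rz, dx, dy, dz, hand], ...]. A call has 1 to 8 rows; each row is the pose to reach, as a shift and turn from the pose commanded when the call began, along the tool's axes at that moment; what a row does not reach only later rows make up. A row lasts 1/12 s, in which the tool goes at most 41.7 mm and 7.16 degrees, less where a joint would pass 70% of its speed; a pose out of reach is approached as far as the arm can. A call with a gripper value outside its range is refused whole. The fingers move at their own pace and stop on an object; the grip force is fixed at half the most. Time passes only in rows, so rows that repeat a pose let the fingers close. It gives the time, the measured TCP pose, the force, the opening and the grip force at its end, in the units of the state.
- sense(): the state, without advancing time (a new reading comes with each control period).
- capture(name): name is "scene" or "side" or "wrist"; returns a dict with "pixels" (400x640x3 uint8, blue, green, red), "fovy" (degrees; the focal length in pixels is half the picture's height over the tangent of half this angle, whatever the lens; pixels are square), "cx", "cy" (the principal point, pixels), "rvec" (rotation vector, rad) and "tvec" (3), from world to camera coordinates, as OpenCV has them. Camera axes: x right, y down, z forward; pixel columns grow to the right and rows downward; lengths in m; the calibration is good to about 2 mm. The wrist camera is an equidistant fisheye: a pixel r from the principal point sees the ray r / f radians off the axis. A picture is of the moment at which its call begins. There is no depth.
- finish_job(): hands the job in; it is judged then, once.
The state is a dict: "time_s": time; "joints": joint angles; "joint_velocities": joint speeds; "effort": joint torques, N m; "tcp_pos": TCP position; "ee_rot": TCP orientation; "wrist_force": force on the tool from outside, world axes, zero at the start; "moment": the same for the moment, N m; "gripper_width": opening from 0.0 (shut) to 1.0 (fully open); "gripper_force": force on a finger pad.
Only numpy, scipy, OpenCV 4.12 (cv2) and the standard library are available. Lean on these libraries where they do the work, as an engineer would, in place of code of your own. Each camera call takes 0.05 s, during which the arm holds its last target. There are 200 camera calls.

TASK

Set the grinding cup down fully onto the four pegs of the spice mill, then steady the mill: its right front foot hangs clear of the bench with one packer under it, so slide the wedge in from the mill's right-hand side, thin end first, on top of the packing and under the foot, until you feel it bite firmly. If it goes in as far as your hand can follow and is still loose, draw it out, add a spare packer on top of the first and try the wedge again. Do not jack the mill up off its other feet or disturb the other things on the bench, and finish still gripping the wedge, holding the stack tight in place while I tape it.

Things in the scene. Friction and masses are not known exactly. Their poses are not given: they have to be found in the camera images.
- mill: spice mill, 4.5 kg, loose: base plate 200 x 200 mm (underside 30, top 40 mm above the bench), motor housing 130 x 130 mm centred on it, up to 130 mm. Origin on the bench under its centre, z up; its front (knob, switch) faces its own -x, its right-hand side is its own -y. Four feet 28 mm across at (+-80, +-80) mm; three stand on the bench, the right front one does not
- foot_spot (a point): point at bench height right below the middle of the short foot (right front, at -80, -80 mm in the mill's frame), axes as the mill's. The foot's flat underside hangs 13 to 21 mm above the bench (differs every time) and does not give in its thread. The wedge goes in along the mill's +y; once it bites, some 8 to 15 N of push is firm; from about 18 N the mill starts to lift or slide
- mill_seat (a point): centre of the top of the mill's housing, 130 mm above the bench, axes as the mill's. Four pegs 9 mm thick and 12 mm tall, chamfered, stand round it at (+-27, +-27) mm
- cup: grinding cup with its lid on, 0.6 kg, steel, 96 mm across and 136 mm tall, standing upright on the bench. Origin at the centre of its underside, z up. Its square foot 84 x 84 x 16 mm has four 12 mm holes underneath at (+-27, +-27) mm for the pegs (it fits at any quarter turn; the underside then rests on the mill's top). On the lid a solid grip bar, 60 mm long along the cup's x, 12 mm thick, from 110 to 136 mm above the underside
- wedge: tapered wedge, 160 mm long, 36 mm wide, flat underneath, from 15 mm thick at the thick end (its own -x) to 2 mm at the thin end (+x); origin at the middle of its underside; beech, like the others; rests flat on the bench at the start
- wedge_tip (a point): middle of the wedge's thin end, on its underside, 80 mm from the wedge's origin
- packer_a: flat packer, 110 x 36 x 6 mm, long along its own x, origin at the middle of its underside; beech. It already lies on the bench under the mill's short foot, its long side roughly along the mill's y, sticking out of the base plate's right-hand side by some 65 mm
- packer_b: spare flat packer, 110 x 36 x 6 mm, long along its own x, origin at the middle of its underside; beech, like the others; rests flat on the bench at the start
- packer_c: second spare flat packer, the same in every way as packer_b; beech, like the others; rests flat on the bench at the start
- soy_bottle: dark soy sauce bottle, 72 mm across, 200 mm tall; origin at the centre of its underside; not to be disturbed
- spice_jar: small glass jar, 60 mm across, 85 mm tall; origin at the centre of its underside; not to be disturbed
- carton: red carton, 60 x 90 x 140 mm tall; origin at the centre of its underside; not to be disturbed
- steel_bowl: small steel bowl, 100 mm across, 50 mm tall; origin at the centre of its underside; not to be disturbed
- screwdriver: screwdriver lying on the bench, 200 mm long along its own x, 26 mm high; origin at the centre of its underside; not to be disturbed
- foot_wrench: open-ended wrench lying on the bench, 180 mm long along its own x, 8 mm high; origin at the centre of its underside; not to be disturbed
- spoon: spoon lying on the bench, 200 mm long along its own x, 20 mm high; origin at the centre of its underside; not to be disturbed
Not all that is in view belongs to the job. Leave any pink look-alike of the packer_c alone.

How it is judged (in metres and radians):
On the way:
1. the cup sits fully down on the mill's pegs and has been let go (horizontal distance between cup and mill_seat below 0.003 m and z of cup in the frame of mill_seat below 0.003 m and angle between the z axis of cup and the z axis of mill, either way round below 0.03 rad and contact force between the fingers and cup below 0.1 N), for 0.3 s.
At the end, for the whole second after the job is handed in: Cup fully down on the mill (within 3 mm, upright). Wedge flat, within 20 mm of the short foot's middle line, thin end at or past the foot's middle; the stack bears the foot (over 2 N) and lies on the bench; the mill level within 0.02 rad; the gripper still holds the wedge (over 2 N) (horizontal distance between cup and mill_seat below 0.003 m and z of cup in the frame of mill_seat below 0.003 m and angle between the z axis of cup and the z axis of mill, either way round below 0.03 rad and (contact force between mill and wedge above 2 N or contact force between mill and packer_a above 2 N or contact force between mill and packer_b above 2 N or contact force between mill and packer_c above 2 N) and (contact force between wedge and packer_a above 1.5 N or contact force between wedge and packer_b above 1.5 N or contact force between wedge and packer_c above 1.5 N) and y of wedge_tip in the frame of mill above -0.08 m and x of wedge_tip in the frame of mill between -0.1 and -0.06 m and angle between the x axis of wedge and the y axis of mill, either way round below 0.35 rad and angle between wedge's own z axis and vertical below 0.09 rad and contact force between the fingers and wedge above 2 N and angle between mill's own z axis and vertical below 0.02 rad); the arm keeps its last pose, push and grip.
It fails at once if the mill is shoved more than 30 mm or tipped more than 0.08 rad (distance of mill from where it was at the start of the episode above 0.03 m or angle between mill's own z axis and vertical above 0.08 rad).
It fails at once if the cup is tipped more than 0.6 rad (angle between cup's own z axis and vertical above 0.6 rad).
It fails at once if another thing on the bench is moved more than 30 mm (distance of any of soy_bottle, spice_jar, carton, steel_bowl, screwdriver, foot_wrench, spoon from where it was at the start of the episode above 0.03 m).
It also fails if it takes over 72 s, if anything falls off the work surface, if the arm or the gripper's body presses on something with over 40 N, if the wrist force passes 120 N, or if a joint passes its speed limit or range.

## Working session

There is one attempt and no reset: what is moved stays moved. The work goes in short steps, Python scripts to look and compute and a tool call to move; the robot and the scene stay as the last step left them, time stands still between calls to the robot, and variables do not carry over. Pictures are saved under pics/ and viewed, at most 10 in all, crops included, and the job is handed in when it is done.

Besides the shell and the picture viewer there is one more tool, called after ">>>" by a JSON object that holds its "op" and its "data". arm_command: Moves the arm, as the interface text tells. Its arguments: {"type":"object","properties":{"deltas":{"type":"array"}},"required":["deltas"]}

```bash
mkdir -p pics; ls
cat > h.py <<'E'
import numpy as np, cv2
from station import sense, capture, finish_job, tip_reach
def ray(c,u,v):
    R=cv2.Rodrigues(np.array(c["rvec"],float))[0]; t=np.array(c["tvec"],float).ravel()
    f=200/np.tan(np.radians(c["fovy"])/2); x,y=(u-c["cx"]),(v-c["cy"])
    if c.get("fish"):
        r=np.hypot(x,y); a=r/f; d=np.array([x/r*np.sin(a),y/r*np.sin(a),np.cos(a)]) if r>0 else np.array([0,0,1.])
    else: d=np.array([x/f,y/f,1.])
    return -R.T@t, R.T@d
def pt(c,u,v,z):
    o,d=ray(c,u,v); return o+d*(z-o[2])/d[2]
def cap(n):
    c=capture(n); c["fish"]=n=="wrist"; return c
E
python3 - <<'E'
from h import *
import pickle
cs={n:cap(n) for n in("scene","side","wrist")}
pickle.dump(cs,open("c0.pkl","wb"))
for n,c in cs.items():
    cv2.imwrite(f"pics/{n}0.png",c["pixels"]); o,d=ray(c,320,200); print(n,c["fovy"],c["cx"],c["cy"],o.round(3),d.round(3))
s=sense(); print(tip_reach if not callable(tip_reach) else tip_reach(), s)
E
```

```text
pics
scene 49.345436585343585 321.5010012242521 197.85413287845705 [1.272 0.027 1.212] [-0.541 -0.024 -0.84 ]
side 47.72307013724508 318.9504576387445 197.6068779036524 [ 0.429 -0.676  0.908] [ 0.126  0.62  -0.774]
wrist 65.70646984690485 319.0715051074336 203.02125113174188 [ 0.625 -0.081  0.384] [-0.006  0.284 -0.959]
0.019 {'time_s': 0.15, 'joints': array([ 1.48138577e+01,  2.20797661e+01,  3.99411908e-01, -1.97375640e-02,
       -6.84099756e+01, -1.48175890e+01]), 'joint_velocities': array([-0.01514722, -0.1890468 ,  0.24610792,  0.19613375,  0.12898204,
       -0.09468132]), 'effort': array([ 3.86667998e-04, -3.91052306e+01,  1.87588084e+01,  4.22235444e+00,
        1.23758311e-02, -1.38926293e-04]), 'tcp_pos': array([ 6.24541937e-01, -1.50223669e-05,  2.07133512e-01]), 'ee_rot': array([[-1.92057532e-04, -9.99998692e-01, -1.60602858e-03],
       [-9.99999977e-01,  1.92207810e-04, -9.34172041e-05],
       [ 9.37257731e-05,  1.60601061e-03, -9.99998706e-01]]), 'wrist_force': array([-0.66165417,  0.0393316 ,  0.45187881]), 'moment': array([-0.00854402, -0.00048731,  0.07241873]), 'gripper_force': 0.0, 'gripper_width': 1.0008746969489057}
```

View pics/scene0.png

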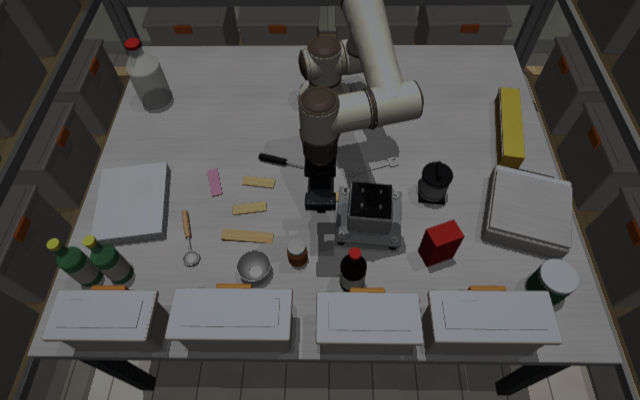

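View pics/side0.png

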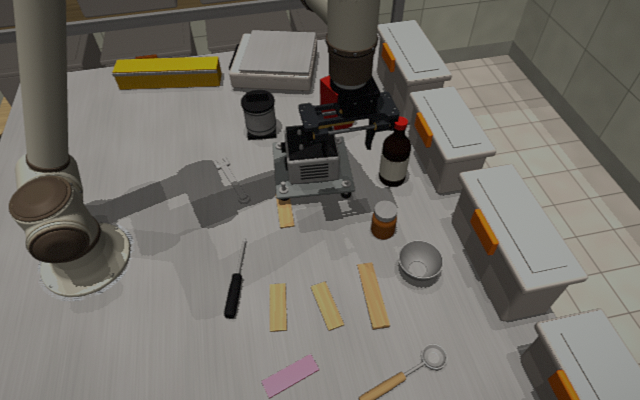

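View pics/wrist0.png

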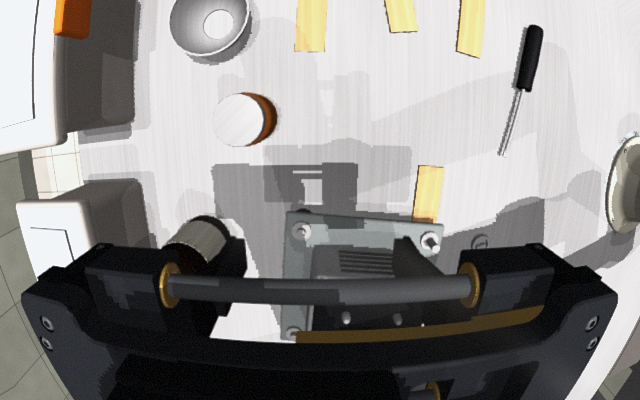

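Scene: wedge candidates are the tan strips at scene (247,237), (250,208), (259,182); the pink look-alike is at (214,182). The mill is at (370,210), cup at (435,183), and packer_a sticks out towards -y (side view (286,213)). The wedge should be the longest strip (side (373,295)). I'll measure the strips and enlarge the relevant crops.

Run:
```python
from h import *
import pickle
cs=pickle.load(open("c0.pkl","rb"))
for n in("side","scene"):
    c=cs[n]; hsv=cv2.cvtColor(c["pixels"],cv2.COLOR_BGR2HSV)
    m=cv2.inRange(hsv,(14,70,90),(30,255,255))
    k,l,st,ce=cv2.connectedComponentsWithStats(m)
    for i in range(1,k):
        if st[i,4]<60: continue
        cn=cv2.findContours((l==i).astype(np.uint8),0,2)[0][0].reshape(-1,2)
        p=np.array([pt(c,u,v,.006)[:2] for u,v in cn],np.float32)
        (x,y),(w,h),a=cv2.minAreaRect(p); b=cv2.boxPoints(((x,y),(w,h),a))
        e=max((b[1]-b[0],b[2]-b[1]),key=np.linalg.norm)
        print(n,ce[i].round(),st[i,4],"c",round(x,3),round(y,3),"size",round(max(w,h),3),round(min(w,h),3),"ang",round(np.degrees(np.arctan2(e[1],e[0]))%180,1))
a=cv2.resize(cs["side"]["pixels"][85:235,230:360],None,fx=4,fy=4,interpolation=2)[:600]
b=cv2.resize(cs["scene"]["pixels"][155:255,325:460],None,fx=5.9,fy=5.9,interpolation=2)
cv2.imwrite("pics/a.png",a);cv2.imwrite("pics/b.png",b)
```

```text
side [389.  51.] 85 c 0.956 0.659 size 0.114 0.017 ang 88.4
side [165.  64.] 1436 c 0.184 0.757 size 0.357 0.084 ang 169.7
side [  4. 113.] 250 c -0.302 0.599 size 0.189 0.029 ang 102.2
side [424. 124.] 123 c 0.941 0.268 size 0.106 0.016 ang 90.1
side [285. 215.] 335 c 0.481 0.028 size 0.092 0.036 ang 86.0
side [486. 227.] 230 c 0.955 -0.122 size 0.108 0.017 ang 90.6
side [373. 296.] 1088 c 0.632 -0.237 size 0.158 0.038 ang 86.5
side [278. 307.] 767 c 0.425 -0.222 size 0.111 0.034 ang 81.8
side [327. 306.] 775 c 0.528 -0.242 size 0.11 0.036 ang 98.6
side [567. 385.] 226 c 0.941 -0.503 size 0.056 0.014 ang 89.8
side [383. 387.] 468 c 0.595 -0.433 size 0.101 0.018 ang 17.1
scene [121.  70.] 77 c -0.138 -0.838 size 0.066 0.036 ang 31.6
scene [535.  69.] 104 c -0.138 0.854 size 0.066 0.042 ang 89.8
scene [512. 123.] 1410 c 0.138 0.699 size 0.352 0.073 ang 170.1
scene [258. 182.] 268 c 0.422 -0.218 size 0.108 0.035 ang 82.1
scene [249. 208.] 303 c 0.527 -0.238 size 0.106 0.036 ang 98.1
scene [185. 223.] 129 c 0.583 -0.436 size 0.099 0.016 ang 18.0
scene [247. 236.] 519 c 0.629 -0.234 size 0.163 0.036 ang 85.0
scene [233. 285.] 137 c 0.793 -0.256 size 0.098 0.012 ang 90.5
scene [107. 287.] 129 c 0.802 -0.626 size 0.098 0.012 ang 90.5
scene [367. 289.] 137 c 0.802 0.136 size 0.096 0.012 ang 90.5
scene [487. 288.] 132 c 0.794 0.485 size 0.098 0.009 ang 90.5
```

View pics/a.png

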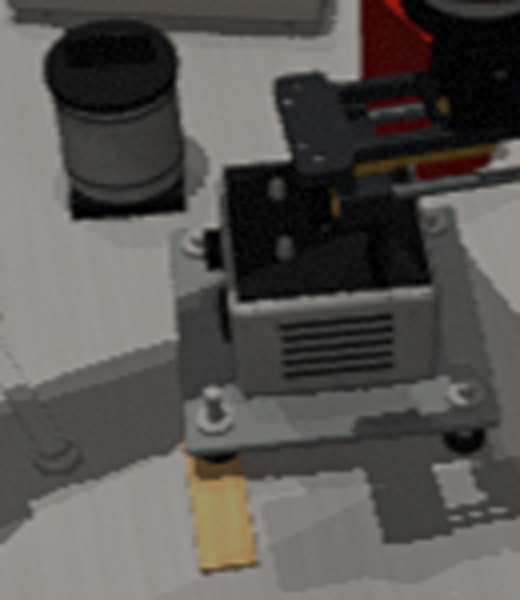

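View pics/b.png

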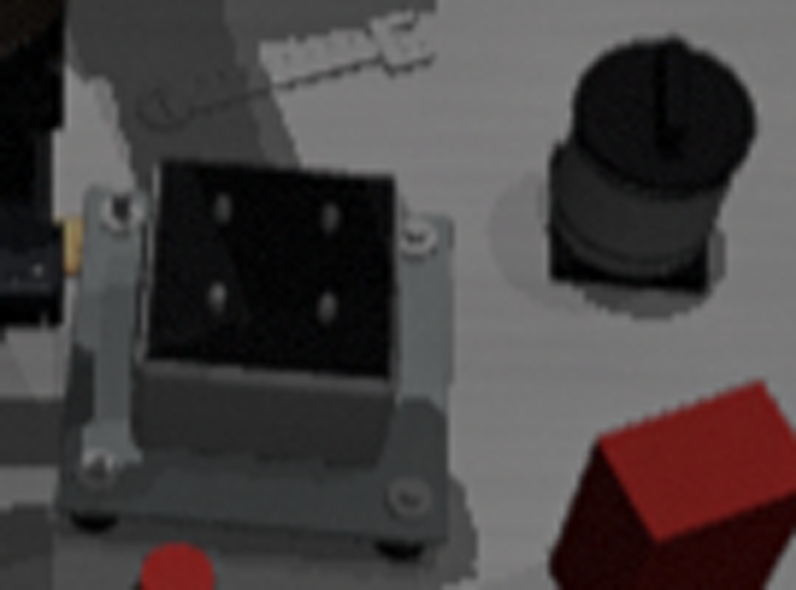

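Strips: tan (373,296) in side measures 0.158 long, so it is the wedge. The 0.11 ones at (278,307) and (327,306) are packers c/b, and the pink one stays alone. Next I compute mill and cup poses from the crop corners.

Run:
```python
from h import *
import pickle
cs=pickle.load(open("c0.pkl","rb")); S=cs["scene"]; D=cs["side"]
b=lambda x,y,z: pt(S,325+(x+.5)/5.9-.5,155+(y+.5)/5.9-.5,z)
a=lambda x,y,z: pt(D,230+(x+.5)/4-.5,85+(y+.5)/4-.5,z)
def rp(n,P):
    P=np.array(P)[:,:2]; print(n,"mean",P.mean(0).round(4),*P.round(3).tolist())
    for i in range(len(P)):
        e=P[(i+1)%len(P)]-P[i]; print("   len %.3f ang %.1f"%(np.linalg.norm(e),np.degrees(np.arctan2(e[1],e[0]))))
rp("pegs",[b(*p,.137) for p in((223,208),(331,218),(327,306),(217,297))])
rp("housing",[b(*p,.130) for p in((165,162),(394,180),(388,380),(147,362))])
rp("plate near",[b(*p,.040) for p in((57,510),(445,542))])
rp("plate side",[a(*p,.040) for p in((188,437),(498,410))])
rp("cup foot scene",[b(*p,0) for p in((551,280),(705,290))])
rp("cup foot side",[a(*p,0) for p in((73,218),(184,208))])
rp("cup bar side top",[a(*p,.136) for p in((66,42),(154,38))])
rp("cup bar scene top",[b(*p,.136) for p in((668,40),(672,130))])
```

```text
pegs mean [0.5721 0.1473] [0.543, 0.123] [0.549, 0.177] [0.601, 0.172] [0.596, 0.118]
   len 0.054 ang 83.8
   len 0.052 ang -5.6
   len 0.054 ang -95.3
   len 0.053 ang 174.7
housing mean [0.5746 0.1472] [0.51, 0.095] [0.52, 0.211] [0.639, 0.2] [0.629, 0.083]
   len 0.117 ang 84.7
   len 0.119 ang -5.6
   len 0.117 ang -94.7
   len 0.120 ang 174.4
plate near mean [0.6724 0.138 ] [0.664, 0.04] [0.681, 0.236]
   len 0.197 ang 85.1
   len 0.197 ang -94.9
plate side mean [0.5661 0.0532] [0.468, 0.064] [0.664, 0.043]
   len 0.197 ang -6.2
   len 0.197 ang 173.8
cup foot scene mean [0.5007 0.358 ] [0.498, 0.316] [0.504, 0.4]
   len 0.085 ang 85.8
   len 0.085 ang -94.2
cup foot side mean [0.4603 0.32  ] [0.42, 0.324] [0.501, 0.316]
   len 0.081 ang -5.3
   len 0.081 ang 174.7
cup bar side top mean [0.4658 0.3454] [0.436, 0.35] [0.496, 0.341]
   len 0.060 ang -8.9
   len 0.060 ang 171.1
cup bar scene top mean [0.4636 0.3578] [0.434, 0.361] [0.493, 0.355]
   len 0.059 ang -5.5
   len 0.059 ang 174.5
```

Mill centre is about (.573,.147) with yaw −5.5°. Cup is about (.462,.362) with yaw −5.2°. The short foot is about (.486,.075). Moving over the cup.

>>> {"op": "arm_command", "data": {"deltas": [[0,0,-0.12,-3.5,1.5,-1.5,-1],[0,0,-0.24,-7,3,-3,-1],[0,0,-0.36,-11,4.5,-5,-1],[0,0,-0.48,-15,6.5,-6.5,-1],[0,0,-0.6,-19,8.5,-8,-1],[0,0,-0.72,-23,10.5,-8,-1],[0,0,-0.84,-26,12,-8,-1],[0,0,-0.96,-30,13.5,-8,-1]]}}

```text
time_s: 0.82
tcp_pos: [0.4928, 0.2906, 0.2887]
ee_rot: [[0.823, -0.569, 0.001], [-0.569, -0.823, 0.001], [-0.0, -0.001, -1.0]]
wrist_force: [1.2, 0.3, -0.3]
gripper_width: 1.001
gripper_force: 0.0
```

```bash
cat >> h.py <<'E'
def D(p,yaw_y=None,say=True):
    """delta from the measured pose to p (m), tool pointing down, tool y axis at world yaw_y deg (either half turn)"""
    s=sense(); R=np.array(s["ee_rot"]); d=R.T@(np.array(p)-s["tcp_pos"])*100; rv=np.zeros(3)
    if yaw_y is not None:
        best=None
        for k in(0,180):
            w=np.radians(yaw_y+k); y=np.array([np.cos(w),np.sin(w),0]); z=np.array([0,0,-1.]); T=np.c_[np.cross(y,z),y,z]
            r=cv2.Rodrigues(R.T@T)[0].ravel()
            if best is None or np.linalg.norm(r)<np.linalg.norm(best): best=r
        rv=best
    print("t",round(s["time_s"],2),"tcp",s["tcp_pos"].round(4),"F",s["wrist_force"].round(1),"w",round(s["gripper_width"],3),"gf",round(s["gripper_force"],1))
    print("rv",rv.round(4),"d cm",d.round(2),"yaw_y",np.degrees(np.arctan2(R[1,1],R[0,1])).round(2),"j",s["joints"].round(0))
E
python3 -c "
from h import *
D((.462,.362,.26),84.8)"
```

```text
t 0.82 tcp [0.4928 0.2906 0.2887] F [ 1.2  0.3 -0.3] w 1.001 gf 0.0
rv [-1.200e-03 -3.000e-04 -5.142e-01] d cm [-6.6  -4.12  2.88] yaw_y -124.66 j [ 47.  14.   1.  -0. -76.   9.]
```

>>> {"op": "arm_command", "data": {"deltas": [[0,0,-0.12,-1.5,-1,0.5,-1],[0,0,-0.24,-3,-2,1.5,-1],[0,0,-0.36,-5,-3,2,-1],[0,0,-0.48,-6,-3.7,2.9,-1],[0,0,-0.514,-6.6,-4.1,2.9,-1],[0,0,-0.514,-6.6,-4.1,2.9,-1]]}}

```text
time_s: 1.32
tcp_pos: [0.4631, 0.3614, 0.2581]
ee_rot: [[0.995, -0.096, -0.001], [-0.096, -0.995, -0.001], [-0.001, 0.001, -1.0]]
wrist_force: [0.5, -0.2, 0.7]
gripper_width: 1.001
gripper_force: 0.0
```

Run:
```python
from h import *
D((.462,.362,.26),84.8)
import pickle
cs={n:cap(n) for n in("wrist","scene","side")}; pickle.dump(cs,open("c1.pkl","wb"))
w=cs["wrist"]["pixels"]
b=cv2.resize(cs["side"]["pixels"][70:220,220:360],None,fx=3,fy=3,interpolation=2)
out=np.zeros((600,800,3),np.uint8); out[:400,:640]=w; 
out=np.zeros((600,800,3),np.uint8); out[:400,:640]=w
s=cs["scene"]["pixels"][165:245,215:280]; out[400:600,:162]=cv2.resize(s,(162,200)); s=cs["side"]["pixels"][255:335,340:400]; out[400:600,200:350]=cv2.resize(s,(150,200))
s=cs["scene"]["pixels"][140:240,325:465]; out[400:600,400:680]=cv2.resize(s,(280,200))
cv2.imwrite("pics/w1.png",out)
```

```text
t 1.32 tcp [0.4631 0.3614 0.2581] F [ 0.5 -0.2  0.7] w 1.001 gf 0.0
rv [ 0.0015  0.001  -0.0055] d cm [-0.11 -0.05 -0.19] yaw_y -95.52 j [ 54.  17.  -0.  -0. -73.  31.]
```

View pics/w1.png

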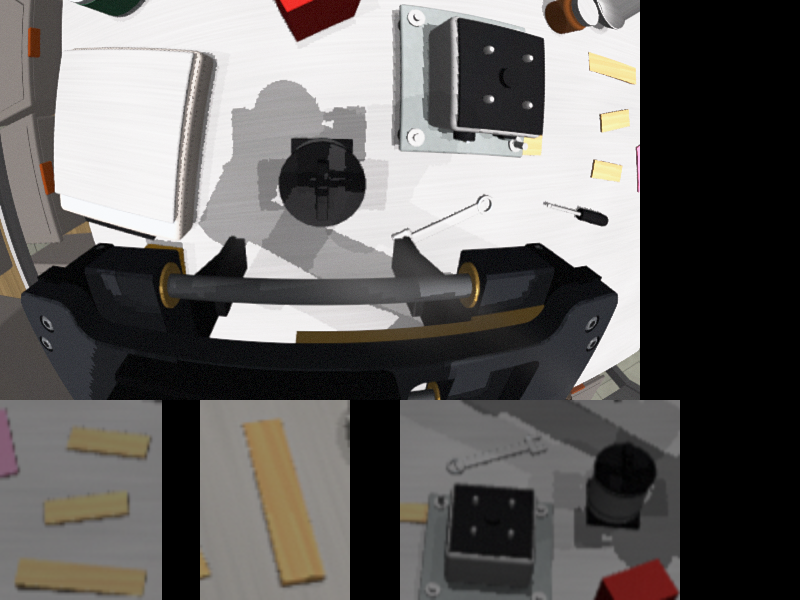

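The wrist view shows pegs at (489,49), (527,58), (525,103), (489,99) and the cup lid with its bar running about (324,172)–(321,222), between the jaws. Localising pegs, lid and bar numerically.

Run:
```python
from h import *
import pickle
c=pickle.load(open("c1.pkl","rb"))["wrist"]
g=cv2.cvtColor(c["pixels"],cv2.COLOR_BGR2GRAY)
P=[]
for u,v in((489,49),(527,58),(525,103),(489,99)):
    y,x=np.mgrid[v-9:v+10,u-9:u+10]; w=(g[v-9:v+10,u-9:u+10]>110)
    p=pt(c,x[w].mean(),y[w].mean(),.140); P.append(p[:2]); print(w.sum(),x[w].mean().round(1),y[w].mean().round(1))
P=np.array(P); print("pegs",P.round(4).tolist(),P.mean(0).round(4))
for i,j in((0,1),(1,2),(3,2),(0,3)): e=P[j]-P[i]; print(np.linalg.norm(e).round(4),np.degrees(np.arctan2(e[1],e[0])).round(1))
# lid circle & bar
m=(g<60).astype(np.uint8); m[232:]=0; k,l=cv2.connectedComponents(m); i=l[200,345]; cn=max(cv2.findContours((l==i).astype(np.uint8),0,1)[0],key=len).reshape(-1,2)
q=np.array([pt(c,u,v,.110)[:2] for u,v in cn]); print("lid bbox x",q.min(0).round(3),q.max(0).round(3))
for u,v in((322,172),(321,222),(316,200),(328,200)): print("bar",u,v,pt(c,u,v,.136).round(4))
r=g[140:240,270:380].astype(float); print("row200",g[200,305:340].tolist()); print("row215",g[215,305:340].tolist()); print("col321",g[165:230,321].tolist())
```

```text
31 490.8 48.7
26 530.0 57.3
24 529.8 104.6
33 490.7 98.8
pegs [[0.6031, 0.1688], [0.5983, 0.1148], [0.5444, 0.1195], [0.5492, 0.1738]] [0.5738 0.1442]
0.0542 -95.1
0.0541 175.1
0.0545 -95.0
0.0541 174.7
lid bbox x [0.418 0.312] [0.517 0.405]
bar 322 172 [0.4839 0.3564 0.136 ]
bar 321 222 [0.4318 0.3624 0.136 ]
bar 316 200 [0.4559 0.3652 0.136 ]
bar 328 200 [0.4547 0.3531 0.136 ]
row200 [49, 47, 47, 48, 46, 48, 45, 52, 52, 53, 42, 20, 30, 40, 40, 43, 39, 39, 45, 42, 45, 43, 29, 36, 42, 46, 46, 44, 51, 48, 49, 46, 45, 51, 50]
row215 [49, 50, 53, 55, 55, 52, 50, 50, 53, 50, 46, 36, 36, 46, 45, 49, 42, 48, 46, 46, 46, 44, 30, 44, 48, 48, 54, 49, 56, 49, 46, 44, 50, 50, 50]
col321 [14, 23, 18, 24, 16, 22, 20, 21, 22, 22, 15, 12, 11, 15, 12, 19, 9, 25, 18, 16, 16, 33, 44, 36, 16, 20, 22, 21, 19, 15, 21, 35, 37, 40, 44, 39, 38, 39, 42, 43, 46, 43, 45, 45, 46, 49, 48, 50, 44, 48, 42, 46, 47, 45, 43, 43, 51, 50, 52, 48, 54, 77, 116, 135, 131]
```

>>> {"op": "arm_command", "data": {"deltas": [[0,0,-0.005,-0.1,0,4,-1],[0,0,-0.005,-0.1,0,8,-1],[0,0,-0.005,-0.1,0,11,-1],[0,0,-0.005,-0.1,0,12.4,-1],[0,0,-0.005,-0.1,0,12.6,-1],[0,0,-0.005,-0.1,0,12.6,0.2],[0,0,-0.005,-0.1,0,12.6,1],[0,0,-0.005,-0.1,0,12.6,1]]}}

```text
time_s: 2.13
tcp_pos: [0.464, 0.3615, 0.1351]
ee_rot: [[0.996, -0.092, 0.003], [-0.092, -0.996, 0.003], [0.003, -0.003, -1.0]]
wrist_force: [-0.6, 0.1, -0.0]
gripper_width: 0.851
gripper_force: 0.0
```

>>> {"op": "arm_command", "data": {"deltas": [[0,0,0,0,0,0,1],[0,0,0,0,0,0,1],[0,0,0,0,0,0,1],[0,0,0,0,0,0,1],[0,0,0,0,0,0,1],[0,0,0,0,0,0,1]]}}

```text
time_s: 2.63
tcp_pos: [0.4628, 0.3607, 0.1329]
ee_rot: [[0.996, -0.092, 0.0], [-0.092, -0.996, 0.0], [0.0, -0.0, -1.0]]
wrist_force: [0.3, -0.9, 0.4]
gripper_width: 0.401
gripper_force: 0.0
```

>>> {"op": "arm_command", "data": {"deltas": [[0,0,0,0,0,0,1],[0,0,0,0,0,0,1],[0,0,0,0,0,0,1],[0,0,0,0,0,0,1],[0,0,0,0,0,0,1],[0,0,0,0,0,0,1]]}}

```text
time_s: 3.13
tcp_pos: [0.4628, 0.3607, 0.1329]
ee_rot: [[0.996, -0.092, -0.0], [-0.092, -0.996, -0.0], [-0.0, 0.0, -1.0]]
wrist_force: [0.6, -0.3, 0.9]
gripper_width: 0.017
gripper_force: 0.0
```

```bash
python3 -c "
from h import *
D((.573,.147,.31),84.5)"
```

```text
t 3.13 tcp [0.4628 0.3607 0.1329] F [ 0.6 -0.3  0.9] w 0.017 gf 0.0
rv [0.0001 0.     0.0042] d cm [ 12.93  20.27 -17.71] yaw_y -95.26 j [ 54.  22. -11.   0. -57.  31.]
```

The fingers closed on nothing, so I'll look before doing more.

Run:
```python
from h import *
cs={n:cap(n) for n in("wrist","scene","side")}
out=np.zeros((600,800,3),np.uint8)
br=lambda a:np.clip(a.astype(float)*2.2,0,255).astype(np.uint8)
out[:300,:400]=cv2.resize(br(cs["side"]["pixels"][60:150,200:320]),(400,300))
out[:300,400:]=cv2.resize(br(cs["scene"]["pixels"][120:210,375:495]),(400,300))
out[300:,:480]=cv2.resize(br(cs["wrist"]["pixels"][100:400,200:440]),(480,600))[:300]
cv2.imwrite("pics/c.png",out)
```

```text
(no output)
```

View pics/c.png

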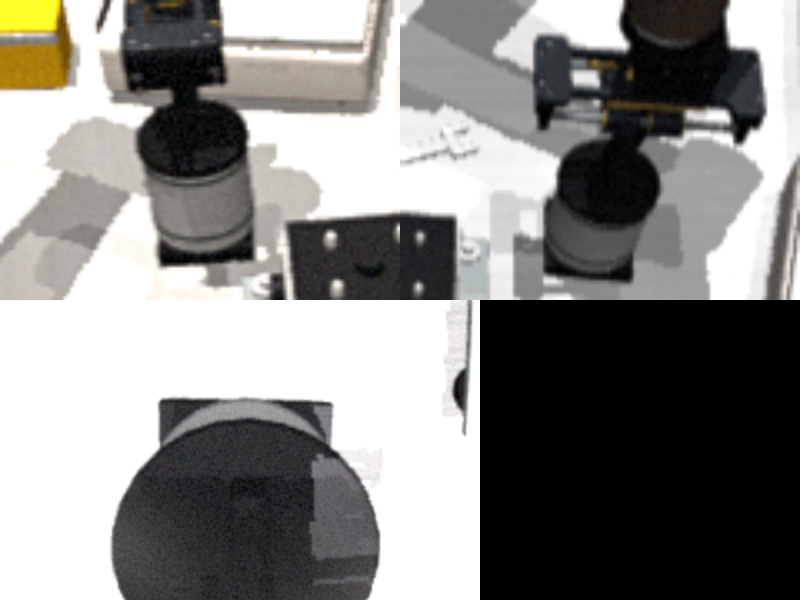

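Run:
```python
from h import *
D((.573,.147,.31),84.5)
s=sense()
cs={n:cap(n) for n in("scene","side","wrist")}
for n in("scene","side"):
    c=cs[n]; f=200/np.tan(np.radians(c["fovy"])/2); K=np.array([[f,0,c["cx"]],[0,f,c["cy"]],[0,0,1]])
    P=np.array([s["tcp_pos"],s["tcp_pos"]-[0,0,.019],[.462,.362,.110],[.462,.362,.136],[.462,.362,0.]])
    print(n,cv2.projectPoints(P,np.array(c["rvec"],float),np.array(c["tvec"],float),K,None)[0].reshape(-1,2).round(1).tolist())
    y0,x0=(60,200) if n=="side" else (120,375); print("crop", [((u-x0)*3.33+(400 if n=="scene" else 0),(v-y0)*3.33) for u,v in cv2.projectPoints(P,np.array(c["rvec"],float),np.array(c["tvec"],float),K,None)[0].reshape(-1,2).round(1)])
print(pt(cs["wrist"],325,190,.136).round(3), ray(cs["wrist"],325,190)[0].round(3))
out=np.zeros((600,800,3),np.uint8)
br=lambda a:np.clip(a.astype(float)*4,0,255).astype(np.uint8)
out[:600,:400]=cv2.resize(br(cs["side"]["pixels"][75:135,240:280]),(400,600),interpolation=cv2.INTER_CUBIC)
out[:600,400:]=cv2.resize(br(cs["scene"]["pixels"][145:205,415:455]),(400,600),interpolation=cv2.INTER_CUBIC)
cv2.imwrite("pics/d.png",out)
```

```text
t 3.28 tcp [0.4628 0.3607 0.1329] F [-0.1 -0.3 -0.2] w 0.007 gf 0.0
rv [0.     0.     0.0042] d cm [ 12.93  20.27 -17.71] yaw_y -95.26 j [ 54.  22. -11.   0. -57.  31.]
scene [[438.8, 169.3], [437.5, 173.0], [437.7, 173.5], [439.4, 168.5], [430.8, 193.1]]
crop [(np.float64(612.4540000000001), np.float64(164.16900000000004)), (np.float64(608.125), np.float64(176.49)), (np.float64(608.7909999999999), np.float64(178.155)), (np.float64(614.452), np.float64(161.505)), (np.float64(585.8140000000001), np.float64(243.42299999999997))]
side [[255.5, 92.3], [256.3, 97.9], [256.1, 98.8], [255.0, 91.2], [260.5, 128.4]]
crop [(np.float64(184.815), np.float64(107.559)), (np.float64(187.47900000000004), np.float64(126.20700000000002)), (np.float64(186.81300000000007), np.float64(129.20399999999998)), (np.float64(183.15), np.float64(103.89600000000002)), (np.float64(201.465), np.float64(227.77200000000002))]
[0.498 0.354 0.136] [0.544 0.353 0.31 ]
```

View pics/d.png

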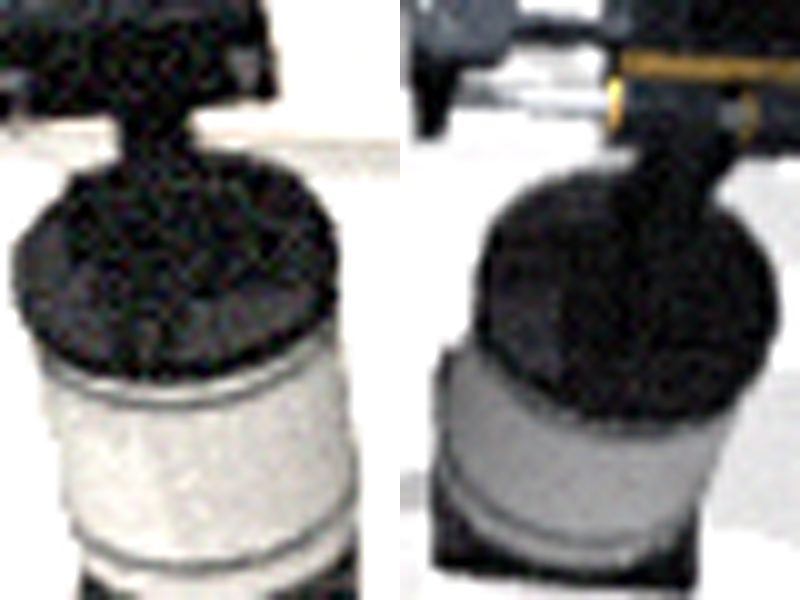

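Geometry agrees with my estimate, yet nothing is gripped. I'll probe the height: open and lower gently, watching the force.

>>> {"op": "arm_command", "data": {"deltas": [[0,0,0,0,0,0,0],[0,0,0,0,0,0,0],[0,0,0,0,0,0,0],[0,0,0,0,0,0,0],[0,0,0,0,0,0.1,0],[0,0,0,0,0,0.2,0],[0,0,0,0,0,0.2,0]]}}

```text
time_s: 4.02
tcp_pos: [0.4626, 0.3605, 0.1306]
ee_rot: [[0.996, -0.092, -0.0], [-0.092, -0.996, -0.0], [-0.0, 0.0, -1.0]]
wrist_force: [0.1, 0.5, -0.3]
gripper_width: 0.442
gripper_force: 0.0
```

>>> {"op": "arm_command", "data": {"deltas": [[0,0,0,0,0,0.1,0],[0,0,0,0,0,0.2,0],[0,0,0,0,0,0.2,0]]}}

```text
time_s: 4.27
tcp_pos: [0.4627, 0.3606, 0.1286]
ee_rot: [[0.996, -0.092, -0.0], [-0.092, -0.996, -0.0], [-0.0, 0.0, -1.0]]
wrist_force: [0.3, -0.1, 0.1]
gripper_width: 0.493
gripper_force: 0.0
```

>>> {"op": "arm_command", "data": {"deltas": [[0,0,0,0,0,0.1,0],[0,0,0,0,0,0.2,0],[0,0,0,0,0,0.2,0]]}}

```text
time_s: 4.52
tcp_pos: [0.4627, 0.3606, 0.1266]
ee_rot: [[0.996, -0.092, -0.0], [-0.092, -0.996, -0.0], [-0.0, 0.0, -1.0]]
wrist_force: [0.4, 0.3, -0.3]
gripper_width: 0.501
gripper_force: 0.0
```

>>> {"op": "arm_command", "data": {"deltas": [[0,0,0,0,0,0.1,0],[0,0,0,0,0,0.3,0],[0,0,0,0,0,0.3,0]]}}

```text
time_s: 4.77
tcp_pos: [0.4626, 0.3605, 0.1234]
ee_rot: [[0.996, -0.092, -0.001], [-0.092, -0.996, -0.001], [-0.001, 0.001, -1.0]]
wrist_force: [-1.3, 0.1, -1.2]
gripper_width: 0.501
gripper_force: 0.0
```

>>> {"op": "arm_command", "data": {"deltas": [[0,0,0,0,0,0.1,0],[0,0,0,0,0,0.2,0],[0,0,0,0,0,0.2,0]]}}

```text
time_s: 5.02
tcp_pos: [0.4627, 0.3606, 0.1216]
ee_rot: [[0.996, -0.092, -0.0], [-0.092, -0.996, -0.0], [-0.0, 0.0, -1.0]]
wrist_force: [-0.1, -0.3, -0.6]
gripper_width: 0.498
gripper_force: 0.0
```

Run:
```python
from h import *
D((.462,.362,.12),84.5)
c=cap("wrist"); import pickle; pickle.dump(c,open("c2.pkl","wb"))
g=np.clip(c["pixels"][150:400,180:460].astype(float)*3,0,255).astype(np.uint8)
cv2.imwrite("pics/e.png",cv2.resize(g,None,fx=2.4,fy=2.4))
```

```text
t 5.02 tcp [0.4627 0.3606 0.1216] F [-0.1 -0.3 -0.6] w 0.498 gf 0.0
rv [0.0003 0.0003 0.0042] d cm [-0.08 -0.14  0.16] yaw_y -95.26 j [ 54.  23. -12.  -0. -55.  31.]
```

View pics/e.png

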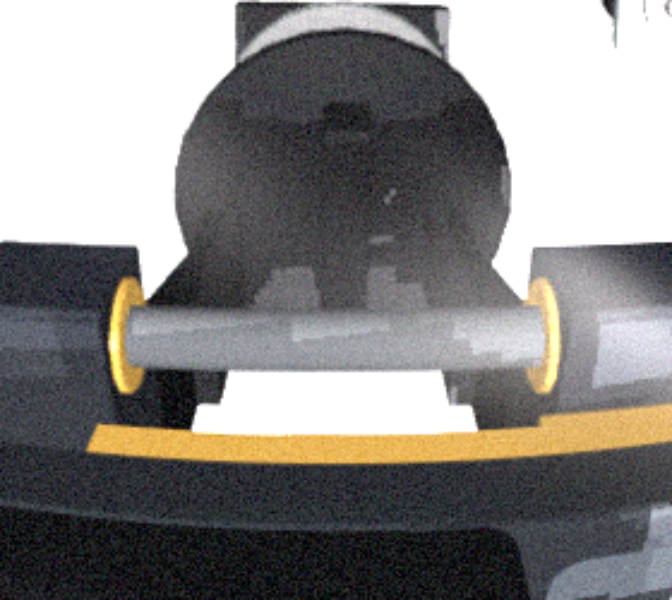

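The view shows the jaws over the lid and bar, aligned with it. The bar end is near crop (345,115) and the fingers come in from the left and right. No contact yet, so I'll keep lowering in small steps.

>>> {"op": "arm_command", "data": {"deltas": [[0,0,0,0,0,0.1,0],[0,0,0,0,0,0.2,0],[0,0,0,0,0,0.2,0]]}}

```text
time_s: 5.32
tcp_pos: [0.4626, 0.3606, 0.1196]
ee_rot: [[0.996, -0.092, -0.0], [-0.092, -0.996, -0.0], [-0.0, 0.0, -1.0]]
wrist_force: [0.3, -0.0, -0.8]
gripper_width: 0.501
gripper_force: 0.0
```

>>> {"op": "arm_command", "data": {"deltas": [[0,0,0,0,0,0.1,0],[0,0,0,0,0,0.2,0],[0,0,0,0,0,0.2,0]]}}

```text
time_s: 5.57
tcp_pos: [0.4627, 0.3606, 0.1176]
ee_rot: [[0.996, -0.092, -0.0], [-0.092, -0.996, -0.0], [-0.0, 0.0, -1.0]]
wrist_force: [-0.9, -0.6, -0.1]
gripper_width: 0.499
gripper_force: 0.0
```

>>> {"op": "arm_command", "data": {"deltas": [[0,0,0,0,0,0.1,0],[0,0,0,0,0,0.2,0],[0,0,0,0,0,0.2,0]]}}

```text
time_s: 5.82
tcp_pos: [0.4627, 0.3606, 0.1156]
ee_rot: [[0.996, -0.092, -0.0], [-0.092, -0.996, -0.0], [-0.0, 0.0, -1.0]]
wrist_force: [0.8, -0.6, 1.1]
gripper_width: 0.498
gripper_force: 0.0
```

>>> {"op": "arm_command", "data": {"deltas": [[0,0,0,0,0,0.1,0],[0,0,0,0,0,0.2,0],[0,0,0,0,0,0.2,0]]}}

```text
time_s: 6.07
tcp_pos: [0.4627, 0.3606, 0.1136]
ee_rot: [[0.996, -0.092, -0.0], [-0.092, -0.996, -0.0], [-0.0, 0.0, -1.0]]
wrist_force: [0.5, 0.2, -0.0]
gripper_width: 0.499
gripper_force: 0.0
```

Run:
```python
from h import *
import pickle
s=sense(); T=np.array(s["tcp_pos"]); R=np.array(s["ee_rot"])
for n in("side","scene"):
    c=cap(n); f=200/np.tan(np.radians(c["fovy"])/2); K=np.array([[f,0,c["cx"]],[0,f,c["cy"]],[0,0,1]])
    L={"tcp":(0,0,0),"tip":(0,0,.019),"yf":(0,.0585,-.0),"yb":(0,-.0585,0),"bodyF":(0,.095,-.051),"bodyB":(0,-.095,-.051),"bodyX":(.0375,0,-.051)}
    im=np.clip(c["pixels"].astype(float)*3,0,255).astype(np.uint8).copy()
    im=cv2.resize(im,None,fx=5,fy=5,interpolation=cv2.INTER_CUBIC)
    for k,p in L.items():
        q=cv2.projectPoints((T+R@np.array(p))[None],np.array(c["rvec"],float),np.array(c["tvec"],float),K,None)[0].ravel(); print(n,k,q.round(1))
        cv2.circle(im,(int(q[0]*5),int(q[1]*5)),4,(0,0,255),-1)
    x,y=(260,95) if n=="side" else (437,165)
    pc=im[(y-45)*5:(y+45)*5,(x-40)*5:(x+40)*5]
    out=pc if n=="side" else np.hstack([out,pc])
cv2.imwrite("pics/f.png",out)
```

```text
side tcp [256.3  98. ]
side tip [257.1 103.4]
side yf [257.  111.5]
side yb [255.6  85.3]
side bodyF [255.1 105. ]
side bodyB [253.1  62.6]
side bodyX [267.9  81.7]
scene tcp [437.5 173. ]
scene tip [436.2 176.6]
scene yf [418.5 171.5]
scene yb [456.6 174.4]
scene bodyF [409.2 160.6]
scene bodyB [473.1 165.3]
scene bodyX [441.5 172.9]
```

View pics/f.png

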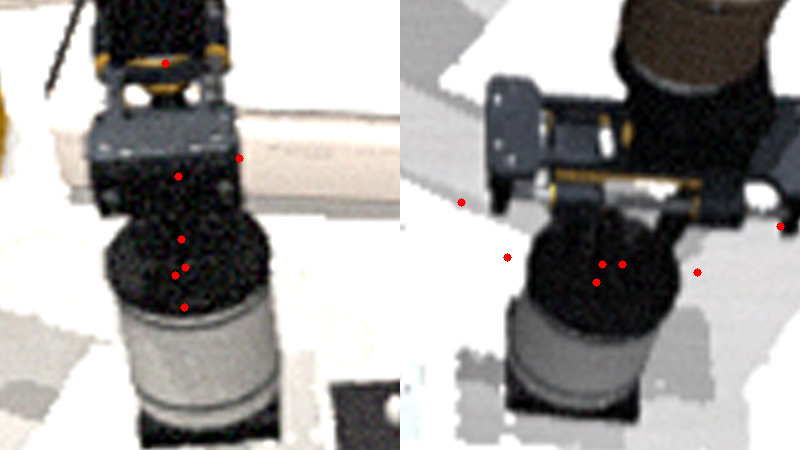

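The fingers appear where predicted horizontally. I'll test the closing at this lower height.

>>> {"op": "arm_command", "data": {"deltas": [[0,0,0,0,0,0,1],[0,0,0,0,0,0,1],[0,0,0,0,0,0,1],[0,0,0,0,0,0,1],[0,0,0,0,0,0,1],[0,0,0,0,0,0,1],[0,0,0,0,0,0,1],[0,0,0,0,0,0,1]]}}

```text
time_s: 6.83
tcp_pos: [0.4628, 0.36, 0.1138]
ee_rot: [[0.996, -0.092, -0.0], [-0.092, -0.996, -0.001], [-0.0, 0.001, -1.0]]
wrist_force: [0.9, -1.5, 0.6]
gripper_width: 0.134
gripper_force: 30.0
```

Gripped (width 0.134 ≈ 12 mm). The tips sit higher than the nominal geometry suggests, so heights go relative to this: seating will be at TCP z ≈ 0.244. Lift and carry to hover.

>>> {"op": "arm_command", "data": {"deltas": [[0,0,0,0,0,-1.5,1],[0,0,0,0,0,-4.5,1],[0,0,0,0,0,-8,1],[0,0,0,0,0,-11.5,1],[0,0,0,0,0,-14.5,1],[0,0,0,0,0,-17,1],[0,0,0,0,0,-17,1],[0,0,0,0,0,-17,1]]}}

```text
time_s: 7.5
tcp_pos: [0.4621, 0.3612, 0.2828]
ee_rot: [[0.996, -0.092, -0.001], [-0.092, -0.996, 0.002], [-0.002, -0.002, -1.0]]
wrist_force: [-1.9, 0.7, -7.4]
gripper_width: 0.131
gripper_force: 29.9
```

>>> {"op": "arm_command", "data": {"deltas": [[0,0,0,1,1.6,0,1],[0,0,0,3,4.8,0,1],[0,0,0,5,8,0,1],[0,0,0,7,11.2,0,1],[0,0,0,9,14.4,0,1],[0,0,0,11,17.2,0,1],[0,0,0,12.3,19.5,0,1],[0,0,0,13,20.4,0,1]]}}

```text
time_s: 8.17
tcp_pos: [0.5724, 0.1417, 0.2791]
ee_rot: [[0.995, -0.096, -0.009], [-0.096, -0.995, -0.004], [-0.008, 0.005, -1.0]]
wrist_force: [-0.6, -0.4, -6.2]
gripper_width: 0.133
gripper_force: 30.0
```

>>> {"op": "arm_command", "data": {"deltas": [[0,0,0,0,0,0,1],[0,0,0,0,0,0,1],[0,0,0,0,0,0,1]]}}

```text
time_s: 8.42
tcp_pos: [0.5724, 0.1463, 0.2816]
ee_rot: [[0.996, -0.091, -0.004], [-0.091, -0.996, -0.001], [-0.004, 0.001, -1.0]]
wrist_force: [0.0, 0.6, -6.2]
gripper_width: 0.133
gripper_force: 30.0
```

Run:
```python
from h import *
import pickle
D((.5735,.1455,.26),84.8)
cs={n:cap(n) for n in("scene","side","wrist")}; pickle.dump(cs,open("c3.pkl","wb"))
br=lambda a:np.clip(a.astype(float)*2.5,0,255).astype(np.uint8)
s=cs["side"]["pixels"][70:190,260:365]; t=cs["scene"]["pixels"][130:240,325:425]
out=np.zeros((480,800,3),np.uint8); a=cv2.resize(br(s),None,fx=4,fy=4,interpolation=2); b=cv2.resize(br(t),None,fx=3.8,fy=3.8,interpolation=2)
out[:480,:420]=a; out[:b.shape[0],420:800]=b[:, :380]; cv2.imwrite("pics/g.png",out)
```

```text
t 8.42 tcp [0.5724 0.1463 0.2816] F [ 0.   0.6 -6.2] w 0.133 gf 30.0
rv [ 0.001   0.0039 -0.0006] d cm [0.12 0.06 2.16] yaw_y -95.23 j [ 30.  16.   3.  -0. -77.  55.]
```

Run:
```python
from h import *
import pickle
from scipy.optimize import least_squares
c0=pickle.load(open("c0.pkl","rb")); c1=pickle.load(open("c1.pkl","rb"))
for n,c,(u0,u1,v0,v1),seed,th in(("scene",c0["scene"],(415,460,150,205),(445,178),45),("side",c0["side"],(235,282,85,145),(262,103),45),("wrist",c1["wrist"],(270,375,130,235),(345,200),62)):
    g=cv2.GaussianBlur(cv2.cvtColor(c["pixels"],cv2.COLOR_BGR2GRAY),(3,3),0)
    m=np.zeros_like(g); m[v0:v1,u0:u1]=(g[v0:v1,u0:u1]<th)*255
    m=cv2.morphologyEx(m,cv2.MORPH_CLOSE,np.ones((3,3)))
    k,l,st,ce=cv2.connectedComponentsWithStats(m); i=l[seed[1],seed[0]]
    cn=max(cv2.findContours((l==i).astype(np.uint8),0,1)[0],key=len).reshape(-1,2)
    for z in(.110,):
        q=np.array([pt(c,u,v,z)[:2] for u,v in cn])
        r=least_squares(lambda p:np.hypot(*(q-p[:2]).T)-.048,(.462,.36),loss="soft_l1",f_scale=.001)
        e=np.abs(r.fun)<.0015; print(n,i,st[i],z,r.x.round(4),e.sum(),len(e))
for n in("scene","side"):
    c=c0[n]; 
# mill pegs in c1 scene and side
for n,c in(("scene1",c1["scene"]),("side1",c1["side"])):
    g=cv2.cvtColor(c["pixels"],cv2.COLOR_BGR2GRAY)
    f=200/np.tan(np.radians(c["fovy"])/2); K=np.array([[f,0,c["cx"]],[0,f,c["cy"]],[0,0,1]])
    P=[]
    a=np.radians(-5.1); Rm=np.array([[np.cos(a),-np.sin(a)],[np.sin(a),np.cos(a)]])
    for sx,sy in((-1,-1),(-1,1),(1,1),(1,-1)):
        xy=np.array([.573,.147])+Rm@(np.array([sx,sy])*.027)
        q=cv2.projectPoints(np.array([[*xy,.136]]),np.array(c["rvec"],float),np.array(c["tvec"],float),K,None)[0].ravel()
        u,v=q.round().astype(int); w=g[v-5:v+6,u-5:u+6].astype(float); bg=np.median(w); w=np.clip(w-bg-12,0,None)
        y,x=np.mgrid[v-5:v+6,u-5:u+6]; P.append(pt(c,(x*w).sum()/w.sum(),(y*w).sum()/w.sum(),.136)[:2])
    P=np.array(P); print(n,P.mean(0).round(4),P.round(3).tolist())
```

```text
scene 1 [ 418  162   35   43 1111] 0.11 [0.5033 0.3453] 7 118
side 1 [242  90  32  26 695] 0.11 [0.4642 0.3453] 8 88
wrist 1 [ 279  139   86   87 5984] 0.11 [0.467  0.3582] 113 269
scene1 [0.5692 0.1475] [[0.54, 0.123], [0.545, 0.177], [0.598, 0.172], [0.594, 0.118]]
side1 [0.5741 0.1465] [[0.545, 0.121], [0.55, 0.176], [0.603, 0.173], [0.599, 0.116]]
```

Side-view lid data shows the cup's lid is lower than nominal, which is consistent with where the bar was gripped. Relative offsets put the seating TCP at about (.573,.1447). Lowering carefully with force checks.

>>> {"op": "arm_command", "data": {"deltas": [[0,0,0,0.05,0.16,0.5,1],[0,0,0,0.05,0.16,1.2,1],[0,0,0,0.05,0.16,1.9,1],[0,0,0,0.05,0.16,2,1],[0,0,0,0.05,0.16,2,1],[0,0,0,0.05,0.16,2,1]]}}

```text
time_s: 9.07
tcp_pos: [0.574, 0.144, 0.2638]
ee_rot: [[0.996, -0.092, 0.0], [-0.092, -0.996, -0.0], [0.0, 0.0, -1.0]]
wrist_force: [0.1, -0.5, -6.8]
gripper_width: 0.134
gripper_force: 30.0
```

>>> {"op": "arm_command", "data": {"deltas": [[0,0,0,0,0,0.2,1],[0,0,0,0,0,0.4,1],[0,0,0,0,0,0.6,1],[0,0,0,0,0,0.6,1]]}}

```text
time_s: 9.4
tcp_pos: [0.5736, 0.1439, 0.2573]
ee_rot: [[0.996, -0.092, -0.001], [-0.092, -0.996, -0.0], [-0.001, 0.0, -1.0]]
wrist_force: [-0.6, -0.3, -5.8]
gripper_width: 0.135
gripper_force: 30.0
```

>>> {"op": "arm_command", "data": {"deltas": [[0,0,0,0,0,0.1,1],[0,0,0,0,0,0.2,1],[0,0,0,0,0,0.2,1]]}}

```text
time_s: 9.65
tcp_pos: [0.5738, 0.1439, 0.2557]
ee_rot: [[0.996, -0.092, -0.0], [-0.092, -0.996, -0.0], [-0.0, 0.0, -1.0]]
wrist_force: [0.5, 0.1, -6.5]
gripper_width: 0.127
gripper_force: 30.0
```

>>> {"op": "arm_command", "data": {"deltas": [[0,0,0,-0.1,-0.07,0,1],[0,0,0,-0.1,-0.07,0.1,1],[0,0,0,-0.1,-0.07,0.2,1],[0,0,0,-0.1,-0.07,0.2,1]]}}

```text
time_s: 9.98
tcp_pos: [0.5728, 0.1448, 0.2536]
ee_rot: [[0.996, -0.092, -0.0], [-0.092, -0.996, -0.0], [-0.0, 0.0, -1.0]]
wrist_force: [0.2, 0.7, -6.8]
gripper_width: 0.132
gripper_force: 30.0
```

>>> {"op": "arm_command", "data": {"deltas": [[0,0,0,0,0,0.1,1],[0,0,0,0,0,0.2,1],[0,0,0,0,0,0.2,1]]}}

```text
time_s: 10.23
tcp_pos: [0.5728, 0.1447, 0.2516]
ee_rot: [[0.996, -0.092, -0.001], [-0.092, -0.996, -0.0], [-0.001, 0.0, -1.0]]
wrist_force: [-0.4, -0.6, -6.7]
gripper_width: 0.134
gripper_force: 30.0
```

>>> {"op": "arm_command", "data": {"deltas": [[0,0,0,0,0,0.1,1],[0,0,0,0,0,0.2,1],[0,0,0,0,0,0.3,1],[0,0,0,0,0,0.3,1]]}}

```text
time_s: 10.57
tcp_pos: [0.5728, 0.1447, 0.2485]
ee_rot: [[0.996, -0.092, -0.001], [-0.092, -0.996, -0.0], [-0.001, 0.0, -1.0]]
wrist_force: [-1.2, -0.0, -6.5]
gripper_width: 0.131
gripper_force: 30.0
```

>>> {"op": "arm_command", "data": {"deltas": [[0,0,0,0,0,0.1,1],[0,0,0,0,0,0.2,1],[0,0,0,0,0,0.3,1],[0,0,0,0,0,0.3,1]]}}

```text
time_s: 10.9
tcp_pos: [0.5728, 0.1447, 0.2455]
ee_rot: [[0.996, -0.092, -0.001], [-0.092, -0.996, -0.0], [-0.001, 0.0, -1.0]]
wrist_force: [-0.0, -1.0, -6.9]
gripper_width: 0.133
gripper_force: 30.0
```

>>> {"op": "arm_command", "data": {"deltas": [[0,0,0,0,0,0.1,1],[0,0,0,0,0,0.2,1],[0,0,0,0,0,0.2,1]]}}

```text
time_s: 11.15
tcp_pos: [0.573, 0.1448, 0.244]
ee_rot: [[0.996, -0.092, 0.0], [-0.092, -0.996, 0.0], [0.0, -0.0, -1.0]]
wrist_force: [-0.2, 0.1, -5.6]
gripper_width: 0.134
gripper_force: 30.0
```

>>> {"op": "arm_command", "data": {"deltas": [[0,0,0,0,0,0.1,1],[0,0,0,0,0,0.1,1]]}}

```text
time_s: 11.32
tcp_pos: [0.5732, 0.145, 0.2439]
ee_rot: [[0.996, -0.091, 0.002], [-0.091, -0.996, 0.001], [0.002, -0.001, -1.0]]
wrist_force: [-2.1, 1.3, -1.4]
gripper_width: 0.133
gripper_force: 30.0
```

>>> {"op": "arm_command", "data": {"deltas": [[0,0,0,0,0,0,0],[0,0,0,0,0,0,0],[0,0,0,0,0,0,0],[0,0,0,0,0,0,0],[0,0,0,0,0,0,0],[0,0,0,0,0,0,0]]}}

```text
time_s: 11.82
tcp_pos: [0.5731, 0.1447, 0.2431]
ee_rot: [[0.996, -0.092, 0.001], [-0.092, -0.996, 0.0], [0.001, -0.0, -1.0]]
wrist_force: [0.1, -0.2, 0.0]
gripper_width: 0.466
gripper_force: 0.0
```

The cup is seated: contact came at exactly the predicted height. Next I find which end of the wedge is thick (widths by scanline at both ends) and plan the retreat.

Run:
```python
from h import *
import pickle
for f in("c0.pkl","c1.pkl"):
  for n in("scene","side"):
    c=pickle.load(open(f,"rb"))[n]; big=cv2.resize(c["pixels"],None,fx=4,fy=4,interpolation=cv2.INTER_CUBIC)
    hsv=cv2.cvtColor(big,cv2.COLOR_BGR2HSV); m=cv2.inRange(hsv,(12,70,60),(32,255,255))
    k,l=cv2.connectedComponents(m); s=(373,296) if n=="side" else (247,236); i=l[s[1]*4,s[0]*4]
    v,u=np.nonzero(l==i); q=np.array([pt(c,(a+.5)/4-.5,(b+.5)/4-.5,.006)[:2] for a,b in zip(u[::3],v[::3])])
    a=np.radians(86); e=np.array([np.cos(a),np.sin(a)]); w=np.array([e[1],-e[0]]); t=(q-[.631,-.235])@e; r=(q-[.631,-.235])@w
    print(f,n,"t",t.min().round(4),t.max().round(4),[(b,round(np.ptp(r[abs(t-b)<.006]),4),round((r[abs(t-b)<.006].max()+r[abs(t-b)<.006].min())/2,4)) for b in(-.065,-.03,0,.03,.065)])
D((.573,.1447,.36),84.8)
```

```text
c0.pkl scene t -0.0804 0.0823 [(-0.065, np.float64(0.0394), np.float64(-0.0025)), (-0.03, np.float64(0.0382), np.float64(-0.0019)), (0, np.float64(0.0375), np.float64(-0.0011)), (0.03, np.float64(0.0372), np.float64(-0.0009)), (0.065, np.float64(0.0351), np.float64(-0.0005))]
c0.pkl side t -0.0825 0.0769 [(-0.065, np.float64(0.0378), np.float64(0.0022)), (-0.03, np.float64(0.0376), np.float64(0.0015)), (0, np.float64(0.0361), np.float64(0.0009)), (0.03, np.float64(0.0363), np.float64(0.0006)), (0.065, np.float64(0.0358), np.float64(-0.0004))]
c1.pkl scene t -0.0806 0.0822 [(-0.065, np.float64(0.0393), np.float64(-0.0025)), (-0.03, np.float64(0.038), np.float64(-0.0019)), (0, np.float64(0.0377), np.float64(-0.0011)), (0.03, np.float64(0.0367), np.float64(-0.0006)), (0.065, np.float64(0.035), np.float64(-0.0005))]
c1.pkl side t -0.0823 0.0769 [(-0.065, np.float64(0.0377), np.float64(0.0024)), (-0.03, np.float64(0.0376), np.float64(0.0015)), (0, np.float64(0.0364), np.float64(0.001)), (0.03, np.float64(0.0358), np.float64(0.0004)), (0.065, np.float64(0.0355), np.float64(-0.0003))]
t 11.82 tcp [0.5731 0.1447 0.2431] F [ 0.1 -0.2  0. ] w 0.466 gf 0.0
rv [-0.0001 -0.0006 -0.0011] d cm [-1.000e-02 -0.000e+00 -1.169e+01] yaw_y -95.26 j [ 30.  17.  -1.   0. -71.  55.]
```

>>> {"op": "arm_command", "data": {"deltas": [[0,0,0,0,0,-2,0],[0,0,0,0,0,-6,-1],[0,0,0,0,0,-8.5,-1],[0,0,0,0,0,-8.5,-1]]}}

```text
time_s: 12.15
tcp_pos: [0.5758, 0.1451, 0.335]
ee_rot: [[0.996, -0.091, 0.013], [-0.091, -0.996, 0.004], [0.012, -0.005, -1.0]]
wrist_force: [0.5, 0.3, 0.5]
gripper_width: 0.646
gripper_force: 0.0
```

The thick end is at −y (wider apparent band), so the thin end already points at the mill. Going to the thick end at about (.626,−.303), turning so the jaws close across the wedge.

>>> {"op": "arm_command", "data": {"deltas": [[0,0,0.12,0.8,3,0,-0.4],[0,0,0.24,1.6,7,0,-0.4],[0,0,0.36,2.4,11,1,-0.4],[0,0,0.48,3.2,15,3,-0.4],[0,0,0.6,4,19,5,-0.4],[0,0,0.72,5,23,6.5,-0.4],[0,0,0.84,6,27,8,-0.4],[0,0,0.96,6.5,31,10,-0.4]]}}

```text
time_s: 12.82
tcp_pos: [0.6091, -0.158, 0.2342]
ee_rot: [[0.491, -0.871, 0.002], [-0.871, -0.491, -0.001], [0.001, -0.001, -1.0]]
wrist_force: [0.7, 0.5, 0.0]
gripper_width: 0.701
gripper_force: 0.0
```

```bash
python3 -c "
from h import *
D((.6263,-.3033,.15),176)"
```

```text
t 12.82 tcp [ 0.6091 -0.158   0.2342] F [0.7 0.5 0. ] w 0.701 gf 0.0
rv [-0.0016 -0.001   0.5831] d cm [13.49  5.64  8.43] yaw_y -150.59 j [  0.  21.   3.   0. -72.  29.]
```

>>> {"op": "arm_command", "data": {"deltas": [[0,0,0.12,3,1.2,1,-0.4],[0,0,0.24,6,2.4,3,-0.4],[0,0,0.36,9,3.6,5,-0.4],[0,0,0.48,12,5,7,-0.4],[0,0,0.58,13.5,5.6,8.4,-0.4],[0,0,0.583,13.5,5.6,8.4,-0.4],[0,0,0.583,13.5,5.6,8.4,-0.4]]}}

```text
time_s: 13.4
tcp_pos: [0.6259, -0.3018, 0.1485]
ee_rot: [[-0.065, -0.998, -0.003], [-0.998, 0.065, 0.001], [-0.0, 0.003, -1.0]]
wrist_force: [-0.3, -0.1, -0.5]
gripper_width: 0.697
gripper_force: 0.0
```

Run:
```python
from h import *
import pickle
D((.6263,-.3033,.05),176)
c=cap("wrist"); pickle.dump(c,open("c4.pkl","wb"))
big=cv2.resize(c["pixels"],None,fx=2,fy=2,interpolation=2)
m=cv2.inRange(cv2.cvtColor(big,cv2.COLOR_BGR2HSV),(12,60,60),(32,255,255))
k,l,st,ce=cv2.connectedComponentsWithStats(m)
for i in range(1,k):
    if st[i,4]<800: continue
    cn=max(cv2.findContours((l==i).astype(np.uint8),0,1)[0],key=len).reshape(-1,2)
    p=np.array([pt(c,(u+.5)/2-.5,(v+.5)/2-.5,.010)[:2] for u,v in cn],np.float32)
    (x,y),(w,h),a=cv2.minAreaRect(p); b=cv2.boxPoints(((x,y),(w,h),a)); e=max((b[1]-b[0],b[2]-b[1]),key=np.linalg.norm)
    print(st[i,:4]//2,"c",round(x,3),round(y,3),"size",round(max(w,h),3),round(min(w,h),3),"ang",round(np.degrees(np.arctan2(e[1],e[0]))%180,1), "y",p[:,1].min().round(3),p[:,1].max().round(3))
```

```text
t 13.4 tcp [ 0.6259 -0.3018  0.1485] F [-0.3 -0.1 -0.5] w 0.697 gf 0.0
rv [0.0031 0.0004 0.0051] d cm [ 0.15 -0.08  9.85] yaw_y 176.29 j [-12.  31.   7.   0. -66.   9.]
[ 0  0 27 19] c 1.084 -0.633 size 0.105 0.03 ang 155.7 y -0.668 -0.603
[295  37  97  45] c 0.592 -0.435 size 0.102 0.02 ang 17.3 y -0.457 -0.413
[299 174  36 105] c 0.631 -0.255 size 0.125 0.037 ang 86.2 y -0.318 -0.191
[386 185  56 126] c 0.517 -0.211 size 0.181 0.047 ang 107.7 y -0.299 -0.126
[469 198  36  51] c 0.424 -0.245 size 0.067 0.038 ang 82.2 y -0.279 -0.212
[197 265  16  46] c 0.78 -0.183 size 0.073 0.018 ang 71.2 y -0.216 -0.147
[247 310 277  32] c 0.527 -0.097 size 0.422 0.03 ang 176.1 y -0.118 -0.068
```

>>> {"op": "arm_command", "data": {"deltas": [[0,0,0.005,0.1,-0.1,3.5,-0.4],[0,0,0.005,0.1,-0.1,7,-0.4],[0,0,0.005,0.1,-0.1,10,-0.4],[0,0,0.005,0.1,-0.1,11.3,-0.4],[0,0,0.005,0.1,-0.1,11.3,-0.4],[0,0,0.005,0.1,-0.1,11.3,-0.4]]}}

```text
time_s: 13.95
tcp_pos: [0.629, -0.3016, 0.039]
ee_rot: [[-0.067, -0.998, 0.002], [-0.998, 0.067, -0.001], [0.001, -0.002, -1.0]]
wrist_force: [0.8, -0.0, 0.5]
gripper_width: 0.701
gripper_force: 0.0
```

>>> {"op": "arm_command", "data": {"deltas": [[0,0,0,0,0,0.3,-0.4],[0,0,0,0,0,0.6,-0.4],[0,0,0,0,0,0.9,-0.4],[0,0,0,0,0,0.9,-0.4]]}}

```text
time_s: 14.28
tcp_pos: [0.6278, -0.302, 0.0289]
ee_rot: [[-0.069, -0.998, 0.001], [-0.998, 0.069, -0.0], [-0.0, -0.001, -1.0]]
wrist_force: [0.2, 0.6, -0.7]
gripper_width: 0.699
gripper_force: 0.0
```

>>> {"op": "arm_command", "data": {"deltas": [[0,0,0,0,0,0.1,-0.4],[0,0,0,0,0,0.2,-0.4],[0,0,0,0,0,0.3,-0.4],[0,0,0,0,0,0.3,-0.4]]}}

```text
time_s: 14.62
tcp_pos: [0.6275, -0.302, 0.0252]
ee_rot: [[-0.069, -0.998, -0.0], [-0.998, 0.069, 0.0], [-0.0, 0.0, -1.0]]
wrist_force: [0.4, -0.1, -0.1]
gripper_width: 0.7
gripper_force: 0.0
```

>>> {"op": "arm_command", "data": {"deltas": [[0,0,0,0,0,0.1,-0.4],[0,0,0,0,0,0.2,-0.4],[0,0,0,0,0,0.3,-0.4],[0,0,0,0,0,0.3,-0.4]]}}

```text
time_s: 14.95
tcp_pos: [0.6275, -0.3019, 0.0221]
ee_rot: [[-0.069, -0.998, -0.001], [-0.998, 0.069, 0.0], [-0.0, 0.001, -1.0]]
wrist_force: [-0.2, 0.1, -0.1]
gripper_width: 0.699
gripper_force: 0.0
```

>>> {"op": "arm_command", "data": {"deltas": [[0,0,0,0,0,0.1,-0.4],[0,0,0,0,0,0.2,-0.4],[0,0,0,0,0,0.2,-0.4]]}}

```text
time_s: 15.2
tcp_pos: [0.6276, -0.3019, 0.0201]
ee_rot: [[-0.069, -0.998, -0.0], [-0.998, 0.069, 0.0], [-0.0, 0.0, -1.0]]
wrist_force: [-0.1, 0.6, -0.3]
gripper_width: 0.698
gripper_force: 0.0
```

>>> {"op": "arm_command", "data": {"deltas": [[0,0,0,0,0,0.1,-0.4],[0,0,0,0,0,0.2,-0.4],[0,0,0,0,0,0.2,-0.4]]}}

```text
time_s: 15.45
tcp_pos: [0.6275, -0.3019, 0.0181]
ee_rot: [[-0.069, -0.998, -0.0], [-0.998, 0.069, 0.0], [-0.0, 0.0, -1.0]]
wrist_force: [-0.2, -0.3, -0.0]
gripper_width: 0.701
gripper_force: 0.0
```

Still no contact, which confirms the tips sit higher than tip_reach implies. I continue down to find the bench.

>>> {"op": "arm_command", "data": {"deltas": [[0,0,0,0,0,0.1,-0.4],[0,0,0,0,0,0.2,-0.4],[0,0,0,0,0,0.3,-0.4],[0,0,0,0,0,0.3,-0.4]]}}

```text
time_s: 15.78
tcp_pos: [0.6275, -0.3019, 0.0151]
ee_rot: [[-0.069, -0.998, -0.0], [-0.998, 0.069, 0.0], [-0.0, 0.0, -1.0]]
wrist_force: [-0.1, -0.2, -0.0]
gripper_width: 0.697
gripper_force: 0.0
```

>>> {"op": "arm_command", "data": {"deltas": [[0,0,0,0,0,0.1,-0.4],[0,0,0,0,0,0.2,-0.4],[0,0,0,0,0,0.2,-0.4]]}}

```text
time_s: 16.03
tcp_pos: [0.6276, -0.3019, 0.0132]
ee_rot: [[-0.069, -0.998, -0.0], [-0.998, 0.069, 0.0], [-0.0, 0.0, -1.0]]
wrist_force: [1.0, 0.2, -0.2]
gripper_width: 0.7
gripper_force: 0.0
```

>>> {"op": "arm_command", "data": {"deltas": [[0,0,0,0,0,0.1,-0.4],[0,0,0,0,0,0.2,-0.4],[0,0,0,0,0,0.2,-0.4]]}}

```text
time_s: 16.28
tcp_pos: [0.6275, -0.3019, 0.0112]
ee_rot: [[-0.069, -0.998, -0.0], [-0.998, 0.069, 0.0], [-0.0, 0.0, -1.0]]
wrist_force: [-0.3, -1.2, -0.0]
gripper_width: 0.704
gripper_force: 0.0
```

>>> {"op": "arm_command", "data": {"deltas": [[0,0,0,0,0,0.1,-0.4],[0,0,0,0,0,0.2,-0.4],[0,0,0,0,0,0.2,-0.4]]}}

```text
time_s: 16.53
tcp_pos: [0.6275, -0.3019, 0.0092]
ee_rot: [[-0.069, -0.998, -0.0], [-0.998, 0.069, 0.0], [-0.0, 0.0, -1.0]]
wrist_force: [0.5, 1.3, -0.7]
gripper_width: 0.701
gripper_force: 0.0
```

>>> {"op": "arm_command", "data": {"deltas": [[0,0,0,0,0,0.2,-0.4],[0,0,0,0,0,0.4,-0.4],[0,0,0,0,0,0.6,-0.4],[0,0,0,0,0,0.6,-0.4]]}}

```text
time_s: 16.87
tcp_pos: [0.6273, -0.3018, 0.0027]
ee_rot: [[-0.069, -0.998, -0.001], [-0.998, 0.069, 0.0], [-0.0, 0.001, -1.0]]
wrist_force: [0.1, -0.5, 0.0]
gripper_width: 0.697
gripper_force: 0.0
```

>>> {"op": "arm_command", "data": {"deltas": [[0,0,0,0,0,0.1,-0.4],[0,0,0,0,0,0.3,-0.4],[0,0,0,0,0,0.3,-0.4]]}}

```text
time_s: 17.12
tcp_pos: [0.6274, -0.3019, -0.0]
ee_rot: [[-0.069, -0.998, -0.001], [-0.998, 0.069, 0.0], [-0.0, 0.001, -1.0]]
wrist_force: [-0.2, 0.3, -0.2]
gripper_width: 0.705
gripper_force: 0.0
```

>>> {"op": "arm_command", "data": {"deltas": [[0,0,0,0,0,0.1,-0.4],[0,0,0,0,0,0.2,-0.4],[0,0,0,0,0,0.2,-0.4]]}}

```text
time_s: 17.37
tcp_pos: [0.6275, -0.3019, -0.0018]
ee_rot: [[-0.069, -0.998, -0.0], [-0.998, 0.069, 0.0], [-0.0, 0.0, -1.0]]
wrist_force: [0.3, -0.6, -0.2]
gripper_width: 0.696
gripper_force: 0.0
```

>>> {"op": "arm_command", "data": {"deltas": [[0,0,0,0,0,0.1,-0.4],[0,0,0,0,0,0.2,-0.4],[0,0,0,0,0,0.2,-0.4]]}}

```text
time_s: 17.62
tcp_pos: [0.6276, -0.3019, -0.0038]
ee_rot: [[-0.069, -0.998, -0.0], [-0.998, 0.069, 0.0], [-0.0, 0.0, -1.0]]
wrist_force: [-0.3, -0.2, 1.8]
gripper_width: 0.701
gripper_force: 0.0
```

>>> {"op": "arm_command", "data": {"deltas": [[0,0,0,0,0,0.1,-0.4],[0,0,0,0,0,0.1,-0.4]]}}

```text
time_s: 17.78
tcp_pos: [0.6276, -0.3019, -0.0048]
ee_rot: [[-0.069, -0.998, -0.0], [-0.998, 0.069, 0.0], [-0.0, 0.0, -1.0]]
wrist_force: [-0.5, -0.3, 0.4]
gripper_width: 0.7
gripper_force: 0.0
```

>>> {"op": "arm_command", "data": {"deltas": [[0,0,0,0,0,0.1,-0.4],[0,0,0,0,0,0.2,-0.4],[0,0,0,0,0,0.2,-0.4]]}}

```text
time_s: 18.03
tcp_pos: [0.6275, -0.3019, -0.0069]
ee_rot: [[-0.069, -0.998, -0.0], [-0.998, 0.069, 0.0], [-0.0, 0.0, -1.0]]
wrist_force: [0.2, 0.1, -1.2]
gripper_width: 0.696
gripper_force: 0.0
```

>>> {"op": "arm_command", "data": {"deltas": [[0,0,0,0,0,0.1,-0.4],[0,0,0,0,0,0.2,-0.4],[0,0,0,0,0,0.2,-0.4]]}}

```text
time_s: 18.28
tcp_pos: [0.6275, -0.3019, -0.0089]
ee_rot: [[-0.069, -0.998, -0.0], [-0.998, 0.069, 0.0], [-0.0, 0.0, -1.0]]
wrist_force: [0.2, 1.0, -0.1]
gripper_width: 0.697
gripper_force: 0.0
```

>>> {"op": "arm_command", "data": {"deltas": [[0,0,0,0,0,0.1,-0.4],[0,0,0,0,0,0.2,-0.4],[0,0,0,0,0,0.2,-0.4]]}}

```text
time_s: 18.53
tcp_pos: [0.6275, -0.3019, -0.0109]
ee_rot: [[-0.069, -0.998, -0.0], [-0.998, 0.069, 0.0], [-0.0, 0.0, -1.0]]
wrist_force: [1.0, 0.1, 0.2]
gripper_width: 0.7
gripper_force: 0.0
```

>>> {"op": "arm_command", "data": {"deltas": [[0,0,0,0,0,0.1,-0.4],[0,0,0,0,0,0.2,-0.4],[0,0,0,0,0,0.2,-0.4]]}}

```text
time_s: 18.78
tcp_pos: [0.6275, -0.3019, -0.0128]
ee_rot: [[-0.069, -0.998, -0.0], [-0.998, 0.069, 0.0], [-0.0, 0.0, -1.0]]
wrist_force: [-0.1, -0.8, -0.1]
gripper_width: 0.704
gripper_force: 0.0
```

>>> {"op": "arm_command", "data": {"deltas": [[0,0,0,0,0,0.1,-0.4],[0,0,0,0,0,0.1,-0.4]]}}

```text
time_s: 18.95
tcp_pos: [0.6276, -0.3019, -0.0138]
ee_rot: [[-0.069, -0.998, -0.0], [-0.998, 0.069, 0.0], [-0.0, 0.0, -1.0]]
wrist_force: [0.1, 0.6, -0.1]
gripper_width: 0.703
gripper_force: 0.0
```

>>> {"op": "arm_command", "data": {"deltas": [[0,0,0,0,0,0.1,-0.4],[0,0,0,0,0,0.2,-0.4],[0,0,0,0,0,0.2,-0.4]]}}

```text
time_s: 19.2
tcp_pos: [0.6278, -0.302, -0.0141]
ee_rot: [[-0.069, -0.998, 0.0], [-0.998, 0.069, -0.0], [0.0, -0.0, -1.0]]
wrist_force: [-2.1, 1.6, 6.5]
gripper_width: 0.703
gripper_force: 3.0
```

>>> {"op": "arm_command", "data": {"deltas": [[0,0,0,0,0,0.1,-0.4],[0,0,0,0,0,0.2,-0.4],[0,0,0,0,0,0.2,-0.4]]}}

```text
time_s: 19.45
tcp_pos: [0.6278, -0.3021, -0.0142]
ee_rot: [[-0.068, -0.998, 0.0], [-0.998, 0.068, -0.001], [0.001, -0.0, -1.0]]
wrist_force: [-4.6, 2.4, 14.3]
gripper_width: 0.702
gripper_force: 6.8
```

>>> {"op": "arm_command", "data": {"deltas": [[0,0,0,0,0,0.1,-0.4],[0,0,0,0,0,0.1,-0.4]]}}

```text
time_s: 19.62
tcp_pos: [0.6278, -0.3021, -0.0142]
ee_rot: [[-0.068, -0.998, 0.0], [-0.998, 0.068, -0.001], [0.001, -0.0, -1.0]]
wrist_force: [-5.3, 3.8, 17.8]
gripper_width: 0.7
gripper_force: 8.7
```

Bench contact is at TCP z = −0.0142, so the tips are 14 mm above the reported TCP and I will work with that. Raising 2 mm and closing on the wedge.

>>> {"op": "arm_command", "data": {"deltas": [[0,0,0,0,0,-0.65,-0.4],[0,0,0,0,0,-0.65,0.5],[0,0,0,0,0,-0.65,1],[0,0,0,0,0,-0.65,1],[0,0,0,0,0,-0.65,1],[0,0,0,0,0,-0.65,1],[0,0,0,0,0,-0.65,1],[0,0,0,0,0,-0.65,1]]}}

```text
time_s: 20.28
tcp_pos: [0.6275, -0.3019, -0.0126]
ee_rot: [[-0.069, -0.998, -0.001], [-0.998, 0.069, 0.0], [-0.0, 0.001, -1.0]]
wrist_force: [-0.5, 0.0, -0.4]
gripper_width: 0.409
gripper_force: 30.0
```

>>> {"op": "arm_command", "data": {"deltas": [[0,0,0,0,0,-1,1],[0,0,0,0,0,-3,1],[0,0,0,0,0,-6,1],[0,0,0,0,0,-8,1],[0,0,0,0,0,-8,1],[0,0,0,0,0,-8,1]]}}

```text
time_s: 20.78
tcp_pos: [0.6288, -0.3022, 0.0705]
ee_rot: [[-0.069, -0.998, 0.004], [-0.998, 0.069, -0.001], [0.001, -0.004, -1.0]]
wrist_force: [-0.5, 0.1, -1.0]
gripper_width: 0.413
gripper_force: 30.0
```

>>> {"op": "arm_command", "data": {"deltas": [[0,0,0.005,-2,2,0,1],[0,0,0.01,-5,5,0,1],[0,0,0.015,-8,8,0,1],[0,0,0.02,-11,11,0,1],[0,0,0.021,-14,14,0,1],[0,0,0.021,-17,16.5,0,1],[0,0,0.021,-17.9,17,0,1],[0,0,0.021,-17.9,17,0,1]]}}

```text
time_s: 21.45
tcp_pos: [0.4677, -0.1099, 0.0676]
ee_rot: [[-0.087, -0.996, -0.003], [-0.996, 0.087, 0.0], [-0.0, 0.003, -1.0]]
wrist_force: [0.4, -1.2, -0.3]
gripper_width: 0.411
gripper_force: 30.0
```

>>> {"op": "arm_command", "data": {"deltas": [[0,0,0,0,0,0,1],[0,0,0,0,0,0,1]]}}

```text
time_s: 21.62
tcp_pos: [0.4713, -0.112, 0.0678]
ee_rot: [[-0.09, -0.996, 0.0], [-0.996, 0.09, -0.0], [0.0, -0.0, -1.0]]
wrist_force: [0.7, 1.4, 0.4]
gripper_width: 0.411
gripper_force: 30.0
```

Run:
```python
from h import *
import pickle
D((.4698,-.1121,.02),174.9)
c=cap("side"); w=cap("wrist"); sc=cap("scene"); pickle.dump((c,w,sc),open("c5.pkl","wb"))
for n,c,z in(("side z.085",c,.090),("side z.006",c,.006),("wrist z.09",w,.09),("wrist z.006",w,.006),("scene .09",sc,.09),("scene .006",sc,.006)):
    big=cv2.resize(c["pixels"],None,fx=2,fy=2,interpolation=2)
    m=cv2.inRange(cv2.cvtColor(big,cv2.COLOR_BGR2HSV),(12,70,60),(32,255,255))
    k,l,st,ce=cv2.connectedComponentsWithStats(m)
    for i in range(1,k):
        if st[i,4]<300: continue
        cn=max(cv2.findContours((l==i).astype(np.uint8),0,1)[0],key=len).reshape(-1,2)
        p=np.array([pt(c,(u+.5)/2-.5,(v+.5)/2-.5,z)[:2] for u,v in cn],np.float32)
        (x,y),(ww,h),a=cv2.minAreaRect(p); b=cv2.boxPoints(((x,y),(ww,h),a)); e=max((b[1]-b[0],b[2]-b[1]),key=np.linalg.norm)
        if .35<x<.7 and -.3<y<.15: print(n,st[i,:4]//2,"c",round(x,4),round(y,4),"size",round(max(ww,h),3),round(min(ww,h),3),"ang",round(np.degrees(np.arctan2(e[1],e[0]))%180,1), "y",p[:,1].min().round(3),p[:,1].max().round(3))
```

```text
t 21.62 tcp [ 0.4713 -0.112   0.0678] F [0.7 1.4 0.4] w 0.411 gf 30.0
rv [-0.0003 -0.0001 -0.0011] d cm [0.02 0.15 4.78] yaw_y 174.84 j [  6.  18. -30.   0. -43. -11.]
side z.085 [371 213  25  15] c 0.6886 -0.1109 size 0.054 0.038 ang 155.8 y -0.131 -0.083
side z.085 [262 222  39   6] c 0.4626 -0.0731 size 0.088 0.013 ang 174.6 y -0.081 -0.062
side z.085 [280 231  17  16] c 0.472 -0.1104 size 0.037 0.035 ang 85.2 y -0.128 -0.091
side z.085 [311 281  33  49] c 0.5185 -0.2821 size 0.101 0.033 ang 98.7 y -0.334 -0.23
side z.085 [269 283  17  48] c 0.4242 -0.2642 size 0.101 0.032 ang 82.1 y -0.316 -0.213
side z.006 [262 222  39   6] c 0.4661 -0.0112 size 0.097 0.014 ang 174.6 y -0.02 0.001
side z.006 [280 231  17  16] c 0.4764 -0.0523 size 0.041 0.039 ang 85.2 y -0.072 -0.032
side z.006 [311 281  33  49] c 0.5277 -0.2417 size 0.111 0.036 ang 98.7 y -0.299 -0.185
side z.006 [269 283  17  48] c 0.4237 -0.2219 size 0.111 0.036 ang 82.1 y -0.279 -0.166
wrist z.09 [198   0  73 134] c 0.5053 -0.2234 size 0.071 0.024 ang 98.8 y -0.259 -0.187
wrist z.09 [342   4  48 139] c 0.4384 -0.2107 size 0.
[... 1166 characters left out ...]
-0.024 0.045
scene .09 [242 176  25  11] c 0.4802 -0.2097 size 0.083 0.033 ang 82.3 y -0.251 -0.17
scene .09 [297 179  37   9] c 0.492 -0.0197 size 0.116 0.032 ang 95.1 y -0.079 0.037
scene .09 [319 191  20  10] c 0.5343 0.0218 size 0.06 0.035 ang 90.3 y -0.008 0.052
scene .09 [233 201  33  13] c 0.5783 -0.2187 size 0.101 0.034 ang 98.9 y -0.27 -0.168
scene .006 [242 176  25  11] c 0.4209 -0.2274 size 0.09 0.036 ang 82.3 y -0.272 -0.185
scene .006 [297 179  37   9] c 0.4336 -0.0232 size 0.124 0.035 ang 95.1 y -0.087 0.037
scene .006 [319 191  20  10] c 0.479 0.0214 size 0.065 0.038 ang 90.3 y -0.011 0.054
scene .006 [233 201  33  13] c 0.5264 -0.2371 size 0.109 0.037 ang 98.9 y -0.292 -0.183
```

>>> {"op": "arm_command", "data": {"deltas": [[0,0,0,0,0.13,2,1],[0,0,0,0,0.13,4.5,1],[0,0,0,0,0.13,6.2,1],[0,0,0,0,0.13,6.8,1],[0,0,0,0,0.13,6.8,1],[0,0,0,0,0.13,6.8,1]]}}

```text
time_s: 22.27
tcp_pos: [0.4697, -0.112, 0.0]
ee_rot: [[-0.09, -0.996, 0.0], [-0.996, 0.09, -0.0], [0.0, -0.0, -1.0]]
wrist_force: [0.2, -0.7, -0.2]
gripper_width: 0.411
gripper_force: 30.0
```

>>> {"op": "arm_command", "data": {"deltas": [[0,0,0,0,0,0.1,1],[0,0,0,0,0,0.3,1],[0,0,0,0,0,0.3,1]]}}

```text
time_s: 22.52
tcp_pos: [0.4696, -0.1115, -0.0025]
ee_rot: [[-0.09, -0.996, 0.001], [-0.996, 0.09, 0.0], [-0.0, -0.001, -1.0]]
wrist_force: [0.1, 0.1, -0.3]
gripper_width: 0.407
gripper_force: 30.0
```

>>> {"op": "arm_command", "data": {"deltas": [[0,0,0,0,0,0.1,1],[0,0,0,0,0,0.25,1],[0,0,0,0,0,0.25,1]]}}

```text
time_s: 22.77
tcp_pos: [0.4691, -0.1115, -0.0056]
ee_rot: [[-0.09, -0.996, 0.0], [-0.996, 0.09, 0.0], [-0.0, -0.0, -1.0]]
wrist_force: [0.6, -0.6, -0.3]
gripper_width: 0.41
gripper_force: 30.0
```

>>> {"op": "arm_command", "data": {"deltas": [[0,0,0,-0.5,0,0.1,1],[0,0,0,-2,0,0.1,1],[0,0,0,-3.5,0,0.1,1],[0,0,0,-4,0,0.1,1],[0,0,0,-4,0,0.1,1],[0,0,0,-4,0,0.1,1]]}}

```text
time_s: 23.27
tcp_pos: [0.4727, -0.0715, -0.0066]
ee_rot: [[-0.089, -0.996, -0.0], [-0.996, 0.089, -0.0], [0.0, 0.0, -1.0]]
wrist_force: [0.3, -0.0, -1.0]
gripper_width: 0.408
gripper_force: 30.0
```

>>> {"op": "arm_command", "data": {"deltas": [[0,0,0,-1,0,0,1],[0,0,0,-2,0,0,1],[0,0,0,-3,0,0,1],[0,0,0,-3.5,0,0,1],[0,0,0,-3.5,0,0,1]]}}

```text
time_s: 23.68
tcp_pos: [0.4763, -0.0357, -0.0065]
ee_rot: [[-0.088, -0.996, 0.0], [-0.996, 0.088, 0.0], [-0.0, -0.0, -1.0]]
wrist_force: [-0.5, -0.1, -0.3]
gripper_width: 0.412
gripper_force: 30.0
```

>>> {"op": "arm_command", "data": {"deltas": [[0,0,0,-0.4,0,0,1],[0,0,0,-0.8,0,0,1],[0,0,0,-0.8,0,0,1]]}}

```text
time_s: 23.93
tcp_pos: [0.4768, -0.0284, -0.0065]
ee_rot: [[-0.089, -0.996, 0.0], [-0.996, 0.089, 0.0], [-0.0, -0.0, -1.0]]
wrist_force: [0.2, -0.2, 0.2]
gripper_width: 0.407
gripper_force: 30.0
```

>>> {"op": "arm_command", "data": {"deltas": [[0,0,0,-0.25,0,0,1],[0,0,0,-0.5,0,0,1],[0,0,0,-0.5,0,0,1]]}}

```text
time_s: 24.18
tcp_pos: [0.4771, -0.0237, -0.0066]
ee_rot: [[-0.09, -0.996, 0.0], [-0.996, 0.09, 0.0], [-0.0, -0.0, -1.0]]
wrist_force: [0.3, 0.4, -0.2]
gripper_width: 0.414
gripper_force: 30.0
```

>>> {"op": "arm_command", "data": {"deltas": [[0,0,0,-0.25,0,0,1],[0,0,0,-0.5,0,0,1],[0,0,0,-0.5,0,0,1]]}}

```text
time_s: 24.43
tcp_pos: [0.4776, -0.0186, -0.0065]
ee_rot: [[-0.09, -0.996, 0.0], [-0.996, 0.09, 0.0], [-0.0, -0.0, -1.0]]
wrist_force: [-0.0, -0.4, -0.4]
gripper_width: 0.409
gripper_force: 30.0
```

>>> {"op": "arm_command", "data": {"deltas": [[0,0,0,-0.25,0,0,1],[0,0,0,-0.4,0,0,1],[0,0,0,-0.4,0,0,1]]}}

```text
time_s: 24.68
tcp_pos: [0.4779, -0.0147, -0.0066]
ee_rot: [[-0.089, -0.996, 0.0], [-0.996, 0.089, -0.0], [0.0, -0.0, -1.0]]
wrist_force: [0.0, 0.1, 0.1]
gripper_width: 0.408
gripper_force: 30.0
```

>>> {"op": "arm_command", "data": {"deltas": [[0,0,0,-0.25,0,0,1],[0,0,0,-0.5,0,0,1],[0,0,0,-0.5,0,0,1]]}}

```text
time_s: 24.93
tcp_pos: [0.4785, -0.0096, -0.0065]
ee_rot: [[-0.089, -0.996, 0.0], [-0.996, 0.089, 0.0], [-0.0, -0.0, -1.0]]
wrist_force: [-0.3, 0.5, -0.4]
gripper_width: 0.414
gripper_force: 30.0
```

>>> {"op": "arm_command", "data": {"deltas": [[0,0,0,-0.25,0,0,1],[0,0,0,-0.5,0,0,1],[0,0,0,-0.5,0,0,1]]}}

```text
time_s: 25.18
tcp_pos: [0.4789, -0.0046, -0.0065]
ee_rot: [[-0.089, -0.996, 0.0], [-0.996, 0.089, 0.0], [-0.0, -0.0, -1.0]]
wrist_force: [-0.1, -0.2, -0.0]
gripper_width: 0.411
gripper_force: 30.0
```

>>> {"op": "arm_command", "data": {"deltas": [[0,0,0,-0.25,0,0,1],[0,0,0,-0.5,0,0,1],[0,0,0,-0.5,0,0,1]]}}

```text
time_s: 25.43
tcp_pos: [0.4794, 0.0004, -0.0065]
ee_rot: [[-0.089, -0.996, 0.0], [-0.996, 0.089, 0.0], [-0.0, -0.0, -1.0]]
wrist_force: [-0.3, 0.1, -0.3]
gripper_width: 0.413
gripper_force: 30.0
```

>>> {"op": "arm_command", "data": {"deltas": [[0,0,0,-0.25,0,0,1],[0,0,0,-0.5,0,0,1],[0,0,0,-0.5,0,0,1]]}}

```text
time_s: 25.68
tcp_pos: [0.4796, 0.0053, -0.0066]
ee_rot: [[-0.09, -0.996, -0.0], [-0.996, 0.09, -0.0], [0.0, 0.0, -1.0]]
wrist_force: [0.6, 1.0, -0.2]
gripper_width: 0.411
gripper_force: 30.0
```

>>> {"op": "arm_command", "data": {"deltas": [[0,0,0,-0.25,0,0,1],[0,0,0,-0.5,0,0,1],[0,0,0,-0.5,0,0,1]]}}

```text
time_s: 25.93
tcp_pos: [0.4793, 0.0096, -0.0069]
ee_rot: [[-0.09, -0.996, -0.002], [-0.996, 0.09, -0.001], [0.001, 0.002, -1.0]]
wrist_force: [-0.5, -2.9, -2.0]
gripper_width: 0.411
gripper_force: 30.0
```

>>> {"op": "arm_command", "data": {"deltas": [[0,0,0,-0.25,0,0,1],[0,0,0,-0.5,0,0,1],[0,0,0,-0.5,0,0,1]]}}

```text
time_s: 26.18
tcp_pos: [0.4786, 0.0128, -0.0071]
ee_rot: [[-0.091, -0.996, -0.005], [-0.996, 0.091, -0.003], [0.003, 0.004, -1.0]]
wrist_force: [-0.3, -10.5, 0.3]
gripper_width: 0.408
gripper_force: 30.0
```

>>> {"op": "arm_command", "data": {"deltas": [[0,0,0,-0.25,0,0,1],[0,0,0,-0.5,0,0,1],[0,0,0,-0.5,0,0,1]]}}

```text
time_s: 26.43
tcp_pos: [0.4775, 0.0163, -0.007]
ee_rot: [[-0.091, -0.996, -0.008], [-0.996, 0.091, -0.005], [0.006, 0.008, -1.0]]
wrist_force: [-0.2, -16.4, 3.1]
gripper_width: 0.412
gripper_force: 30.0
```

>>> {"op": "arm_command", "data": {"deltas": [[0,0,0,-0.25,0,0,1],[0,0,0,-0.5,0,0,1],[0,0,0,-0.5,0,0,1]]}}

```text
time_s: 26.68
tcp_pos: [0.4768, 0.0205, -0.007]
ee_rot: [[-0.091, -0.996, -0.01], [-0.996, 0.091, -0.006], [0.007, 0.01, -1.0]]
wrist_force: [-3.2, -17.8, 4.7]
gripper_width: 0.413
gripper_force: 30.0
```

The wedge bites: the force jumped to 10, then 17.8 N. I ease the push to about 11 N and hold.

>>> {"op": "arm_command", "data": {"deltas": [[0,0,0,0.15,0,0,1],[0,0,0,0.15,0,0,1],[0,0,0,0.15,0,0,1],[0,0,0,0.15,0,0,1]]}}

```text
time_s: 27.02
tcp_pos: [0.4769, 0.0204, -0.007]
ee_rot: [[-0.091, -0.996, -0.009], [-0.996, 0.091, -0.004], [0.005, 0.009, -1.0]]
wrist_force: [-5.0, -9.7, 4.9]
gripper_width: 0.413
gripper_force: 30.0
```

Run:
```python
from h import *
import pickle
D((.48,.02,-.007),174.9)
c5=pickle.load(open("c5.pkl","rb"))
for n,o,box in(("side",c5[0],(268,95,358,200)),("scene",c5[2],(332,165,405,252))):
    c=cap(n); x0,y0,x1,y1=box
    g=lambda q:cv2.cvtColor(q["pixels"],cv2.COLOR_BGR2GRAY).astype(np.float32)[y0:y1,x0:x1]
    print(n,"patch shift px",cv2.phaseCorrelate(g(o),g(c),cv2.createHanningWindow((x1-x0,y1-y0),cv2.CV_32F)))
```

```text
t 27.02 tcp [ 0.4769  0.0204 -0.007 ] F [-5.  -9.7  4.9] w 0.413 gf 30.0
rv [ 0.0088 -0.0051 -0.0022] d cm [ 0.01 -0.32 -0.01] yaw_y 174.77 j [ 22.  24. -34.   0. -32. -27.]
side patch shift px ((-0.6774774808460506, -0.6204089724569641), 0.6312314524081509)
scene patch shift px ((1.8528365321902314, 0.047023081585138016), 0.7709230318422671)
```

>>> {"op": "arm_command", "data": {"deltas": [[0,0,0,0,0.03,0,1],[0,0,0,0,0.03,0,1],[0,0,0,0,0.03,0,1],[0,0,0,0,0.03,0,1],[0,0,0,0,0.03,0,1],[0,0,0,0,0.03,0,1],[0,0,0,0,0.03,0,1],[0,0,0,0,0.03,0,1]]}}

```text
time_s: 27.78
tcp_pos: [0.4769, 0.0204, -0.007]
ee_rot: [[-0.091, -0.996, -0.009], [-0.996, 0.091, -0.004], [0.005, 0.008, -1.0]]
wrist_force: [-3.1, -10.9, 4.2]
gripper_width: 0.412
gripper_force: 30.0
```

Run:
```python
from h import *
s=sense(); print(s["tcp_pos"],s["wrist_force"],s["gripper_force"])
f=s["wrist_force"]
if 7<-f[1]<15 and s["gripper_force"]>10: print(finish_job())
```

```text
[ 0.47686813  0.02041766 -0.00703819] [ -3.09811729 -10.89536032   4.15227565] 30.000634789466858
the job is handed in; nothing more can be done
None
```

I handed the job in with the cup seated on its pegs and the wedge biting under the short foot at about 11 N, still gripped. No spare packer was needed, but the push briefly peaked near 18 N and slid the mill about 5 mm before I eased off, and no verdict came back.

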